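Shut the loaded last-sanitising chest without a slam

TASK

Get the children's shoe lasts ready for sanitising: take the brush out of the chest and lay it bristles down in the wooden tray, and stand every green last that is out on the bench on its sole inside the chest. Then press the spray canister's red nozzle cap all the way down and let it come up again, and only after that close the chest by pushing its heavy steel lid down slowly until it is fully shut, never letting it slam. Leave the polish tin, the insole stack and the hammer alone.

Things in the scene. Friction and masses are not known exactly. Their poses are not given: they have to be found in the camera images.
- chest: grey open-topped sanitising chest fixed to the bench, 286 (x) x 190 (y) x 105 mm high, walls and floor 8 mm thick (inside 270 x 174 mm, no dividers; its floor is 8 mm above the bench). Origin: centre of the underside; its x axis is the long side, the lid's hinge runs along the top of its +y long wall. Four lasts fit side by side, each lying along the chest's y
- lid (a joint): angle of the heavy steel lid, rad: 0 = shut flat on the rim, 1.57 = upright, stop at 1.9. Plate 286 x 190 x 12 mm, 0.9 kg. Its stiff hinge (1.2 N m of friction, just over the weight) holds it wherever it is left, so it must be pushed all the way with about 1 to 8 N on its outer face near the free edge; a quick shove throws it shut. Shut, it clears lasts standing on their soles
- lid_hinge (a point): point on the hinge axis (at the lid's +y edge, 0.5 mm above the chest's rim, 95 mm from the chest's centre), middle of the lid's length; axes of the lid: x along the hinge (the chest's x), -y from the hinge to the free edge, z out of the lid's outer face (up when shut); the outer face is 12 mm along z from the axis
- lid_handle (a point): middle of the lid's black bar handle, a 12 mm round bar, 110 mm long, parallel to the hinge, 34 mm beyond the free edge and 224 mm from the hinge axis, in the plate's plane (shut, it sticks out level on the -y side)
- canister: aluminium spray canister with a blue band, 64 mm diameter, fixed upright on a 90 x 90 mm foot beside the chest's -y wall, spout towards the chest. Origin: centre of the foot's underside
- nozzle (a joint): travel of the red nozzle cap in m: 0 = up, 0.010 = fully down; a spring pushes it back up (2.5 N to start, 7.5 N fully down)
- nozzle_top (a point): centre of the top of the red nozzle cap, 36 mm diameter; 170 mm above the bench when up
- tray: pale wooden tool tray fixed to the bench, 200 (x) x 95 (y) x 22 mm, walls and floor 5 mm thick. Origin: centre of the underside
- brush: shoe brush, 140 (x) x 42 (y) x 44 mm high, 0.18 kg: brown wooden back (the upper 20 mm, 42 mm wide) on dark bristles; it starts bristles down in the chest. Origin: centre of the bristles' underside; x axis along it, z up
- last1: child's shoe last, olive-green plastic, 130 long x 48 wide x 84 mm high, about 0.25 kg. Origin: centre of the sole's underside; x to the toe, z up. Grip it by its neck: 28 mm wide (along y), from 5 to 57 mm behind the origin (middle at x = -31 mm), flat-sided from about 50 mm above the sole to its top at 84 mm. The forefoot slopes from the neck down to 18 mm at the toe. May be absent
- last2: child's shoe last, olive-green plastic, 130 long x 48 wide x 84 mm high, about 0.25 kg. Origin: centre of the sole's underside; x to the toe, z up. Grip it by its neck: 28 mm wide (along y), from 5 to 57 mm behind the origin (middle at x = -31 mm), flat-sided from about 50 mm above the sole to its top at 84 mm. The forefoot slopes from the neck down to 18 mm at the toe. May be absent
- last3: child's shoe last, olive-green plastic, 130 long x 48 wide x 84 mm high, about 0.25 kg. Origin: centre of the sole's underside; x to the toe, z up. Grip it by its neck: 28 mm wide (along y), from 5 to 57 mm behind the origin (middle at x = -31 mm), flat-sided from about 50 mm above the sole to its top at 84 mm. The forefoot slopes from the neck down to 18 mm at the toe. May be absent
- last4: child's shoe last, olive-green plastic, 130 long x 48 wide x 84 mm high, about 0.25 kg. Origin: centre of the sole's underside; x to the toe, z up. Grip it by its neck: 28 mm wide (along y), from 5 to 57 mm behind the origin (middle at x = -31 mm), flat-sided from about 50 mm above the sole to its top at 84 mm. The forefoot slopes from the neck down to 18 mm at the toe. May be absent
- polish: shoe polish tin, 72 mm diameter, 45 mm high, to be left alone. Origin: centre of the underside
- insoles: stack of tan insole boards, 75 x 200 x 16 mm, to be left alone. Origin: centre of the underside
- hammer: shoemaker's hammer lying on the bench near the robot, to be left alone
Things that resemble listed ones, but are neither listed nor needed, are in the scene too. Several things have the shape of the brush; the one meant has the colours described above.

How it is judged:
On the way, in this order (a step that is already met when the one before it is completed fails the run):
1. the brush lies in the tray and every last stands on its sole in the chest (x of brush in the frame of tray between -0.045 and 0.045 m and y of brush in the frame of tray between -0.03 and 0.03 m and z of brush in the frame of tray below 0.022 m and angle between brush's own z axis and vertical below 0.25 rad and x of last1 in the frame of chest between -0.125 and 0.125 m and y of last1 in the frame of chest between -0.06 and 0.06 m and z of each of last1, last2, last3, last4 in the frame of chest below 0.022 m and angle between each of last1, last2, last3, last4's own z axis and vertical below 0.2 rad and x of last2 in the frame of chest between -0.125 and 0.125 m and y of last2 in the frame of chest between -0.06 and 0.06 m and x of last3 in the frame of chest between -0.125 and 0.125 m and y of last3 in the frame of chest between -0.06 and 0.06 m and x of last4 in the frame of chest between -0.125 and 0.125 m and y of last4 in the frame of chest between -0.06 and 0.06 m), for 0.2 s.
2. the nozzle cap is pressed at least 7 mm down (value of joint nozzle above 0.007 m), for 0.1 s.
3. the nozzle cap is up again (value of joint nozzle below 0.002 m), for 0.1 s.
4. the lid is shut (value of joint lid below 0.035 rad), for 0.3 s.
At the end, for the whole second after the job is handed in: Every last present stands in the chest (origin within 125 mm in x, 60 mm in y of its centre, upright to 0.2 rad); the brush lies bristles down in the tray (within 45 mm in x, 30 mm in y of its centre, flat to 0.25 rad); lid within 0.035 rad of shut, nozzle cap under 2 mm down (all of step 1 and value of joint lid below 0.035 rad and value of joint nozzle below 0.002 m); the robot touches nothing.
It fails at once if the lid swings shut faster than 1 rad/s (a slam) (velocity of joint lid below -1 rad/s).
It fails at once if the polish is shifted by more than 30 mm (distance of polish from where it was at the start of the episode above 0.03 m).
It fails at once if the insoles is shifted by more than 30 mm (distance of insoles from where it was at the start of the episode above 0.03 m).
It fails at once if the hammer is shifted by more than 30 mm (distance of hammer from where it was at the start of the episode above 0.03 m).
Of last1, last2, last3, last4 only 2 to 4 are there at a start; the rules pass over those that are not, and their reading is None.
At some moment in a run one of last1, last2, last3, last4 may be knocked a few centimetres aside while the robot is not near it.
It also fails if it takes over 210 s, if anything falls off the work surface, if the arm or the gripper's body presses on something with over 40 N, if the wrist force passes 120 N, or if a joint passes its speed limit or range.

ROBOT

A 6-joint arm with a two-finger parallel gripper is mounted at the origin on the work surface. World frame = base frame: x ahead of the robot, y to its left, z up, the work surface at z = 0. Lengths are in m, angles in rad, forces in N, time in s.
With the tool pointing down it reaches from about 0.4 to 0.925 m from the base axis. Payload 3.4 kg.
Tool frame: the origin (TCP) lies between the finger pads; the fingertips stand 19 mm ahead of it and the grasp point (between the pads) is the TCP (bot.tcp_to_tips is the z of the fingertips in the tool frame, in m); z points along the fingers, y is the line along which they close (so a half turn about z gives the same grasp; the last joint's range is limited). The gripper opens to 85 mm and grips with 20 to 120 N. Pads are 22 mm wide; open, the fingers measure 114 mm over their backs; the gripper's body (76 mm by 85 mm) begins 54 mm behind the grasp point. The pads swing forward as they close: fully open they stand 13 mm farther back than shut.
Start: joints at [-1.341, 0.307, 1.506, -0, 1.328, -0.073], TCP at [0.172, -0.549, 0.25] pointing down, gripper open.
Joint ranges: [-3.12, 3.12], [-1.05, 2.28], [0.14, 2.33], [-1.42, 4.57], [0.1, 2.73], [-2.68, 2.68]. Speed limits (rad/s): [2.57, 2.57, 3.14, 3.14, 3.14, 3.14].

INTERFACE

Orientations are given as a 3x3 rotation matrix whose columns are the frame's x, y, z axes.
In Python, from cell import bot gives the robot as it stands.
- The arm moves only by the tool send_rows, never from a script. Its arguments are lists of equal length, an entry for each row: "claw": the opening, from 0 (shut) to 1 (fully open); "travel": the shift along the tool's x, y, z in m, a list of three; "yaw": the turn about the tool's z in rad. A call has 1 to 5 rows; each row shifts and turns the commanded pose from where the row before left it, along the tool's axes as they then stand; what a row does not reach is not made up. A row lasts 1/10 s, in which the tool goes at most 50 mm and 8.59 degrees, less where a joint would pass 70% of its speed; a pose out of reach is approached as far as the arm can. A call is refused whole if a number of a shift passes 0.05 or a number of a turn 0.15, either way. A call with a gripper value outside its range is refused whole. The fingers move at their own pace and stop on an object; "grip_force" is the grip in N (left out, the last holds). Time passes only in rows, so rows that do not move let the fingers close. It gives the time, the measured TCP pose, the force, the opening and the grip force at its end, in the units of the state.
- bot.observe(): the state, without advancing time (a new reading comes with each control period).
- bot.grab_frame(name): name is "scene" or "top" or "wrist"; returns a dict with "img" (480x640x3 uint8, red, green, blue), "vertical_fov" (degrees; the focal length in pixels is half the picture's height over the tangent of half this angle, whatever the lens; pixels are square), "cx", "cy" (the principal point, pixels), "distortion" ([k1, k2, p1, p2, k3] as OpenCV has them; the pictures are not rectified), "cam_to_world" (4x4, takes a point from camera to world coordinates); the wrist camera has in their place "mount" (4x4, takes a point from camera to tool coordinates, whose origin is the TCP and whose axes are the flange's). Camera axes: x right, y down, z forward; pixel columns grow to the right and rows downward; lengths in m; the calibration is good to about 2 mm. A picture is of the moment at which its call begins: read the wrist's pose just before it. There is no depth.
- bot.job_done(): hands the job in; it is judged then, once.
The state is a dict: "time_s": time; "joint_pos": joint angles; "qd": joint speeds; "joint_torque": joint torques, N m; "position": TCP position; "tcp_rot": TCP orientation; "force": force on the tool from outside, world axes, zero at the start; "moment": the same for the moment, N m; "width": finger opening in m; "grasp_force": force on a finger pad.
Only numpy, scipy, OpenCV 4.12 (cv2) and the standard library are available. Lean on these libraries where they do the work, as an engineer would, in place of code of your own. Each camera call takes 0.05 s, during which the arm holds its last target. There are 200 camera calls.

## Working session

There is one attempt and no reset: what is moved stays moved. The work goes in short steps, Python scripts to look and compute and a tool call to move; the robot and the scene stay as the last step left them, time stands still between calls to the robot, and variables do not carry over. Pictures are saved under pics/ and viewed, at most 14 in all, crops included, and the job is handed in when it is done.

Besides the shell and the picture viewer there is one more tool, called after "Emit:" by a JSON object that holds its "fn" and its "kwargs". send_rows: Moves the arm, as the interface text tells. Its arguments: {"type":"object","properties":{"claw":{"type":"array"},"travel":{"type":"array"},"yaw":{"type":"array"},"grip_force":{"type":"number"}},"required":["claw","travel","yaw"]}

```bash
mkdir -p pics; cat > h.py <<'E'
from cell import bot
import numpy as np, cv2, json
def grab(n,save=None):
    s=bot.observe(); f=bot.grab_frame(n)
    h=f["img"].shape[0]; fl=h/2/np.tan(np.radians(f["vertical_fov"])/2)
    f["K"]=np.array([[fl,0,f["cx"]],[0,fl,f["cy"]],[0,0,1]]); f["D"]=np.array(f["distortion"],float)
    if "mount" in f:
        T=np.eye(4);T[:3,:3]=s["tcp_rot"];T[:3,3]=s["position"]; f["T"]=T@np.array(f["mount"])
    else: f["T"]=np.array(f["cam_to_world"])
    if save: cv2.imwrite(save,f["img"][:,:,::-1]); np.savez(save[:-4]+".npz",img=f["img"],K=f["K"],D=f["D"],T=f["T"])
    return f
def load(p): return dict(np.load(p))
def ray(f,uv,z):
    uv=np.array(uv,float).reshape(-1,1,2)
    p=cv2.undistortPoints(uv,f["K"],f["D"]).reshape(-1,2)
    d=np.c_[p,np.ones(len(p))]@f["T"][:3,:3].T; o=f["T"][:3,3]
    return o+d*((z-o[2])/d[:,2])[:,None]
def proj(f,P):
    Ti=np.linalg.inv(f["T"]); return cv2.projectPoints(np.array(P,float).reshape(-1,1,3),cv2.Rodrigues(Ti[:3,:3])[0],Ti[:3,3],f["K"],f["D"])[0].reshape(-1,2)
E
python3 - <<'E'
from h import *
for n in("scene","top"):
    f=grab(n,f"pics/{n}0.png"); print(n,f["T"].round(3).tolist(),f["K"][0,0])
s=bot.observe();print(s["tcp_rot"],s["force"],s["width"])
E
```

```text
scene [[-0.291, 0.686, -0.667, 1.382], [0.957, 0.205, -0.206, 0.266], [-0.004, -0.698, -0.716, 1.039], [0.0, 0.0, 0.0, 1.0]] 535.1385732215061
top [[0.003, -0.992, 0.13, 0.386], [-1.0, -0.006, -0.022, 0.014], [0.023, -0.13, -0.991, 1.117], [0.0, 0.0, 0.0, 1.0]] 453.4197489819138
[[ 9.54221524e-01  2.99100482e-01 -4.29948651e-04]
 [ 2.99100762e-01 -9.54219811e-01  1.81272090e-03]
 [ 1.31920174e-04 -1.85833527e-03 -9.99998265e-01]] [-0.98984273 -0.13664717  1.1578507 ] 0.08572882089633302
```

View pics/top0.png

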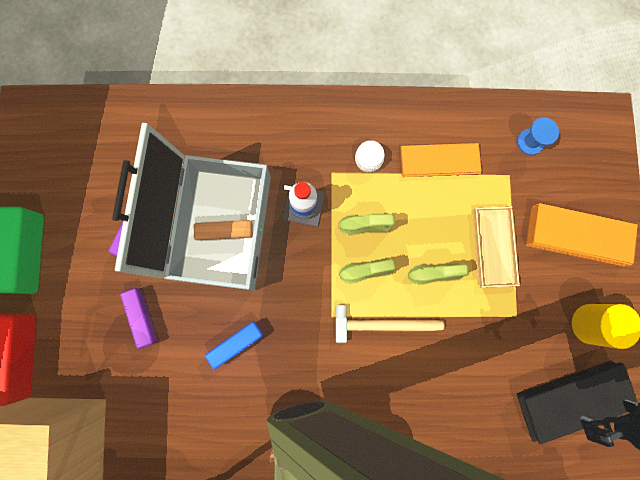

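View pics/scene0.png

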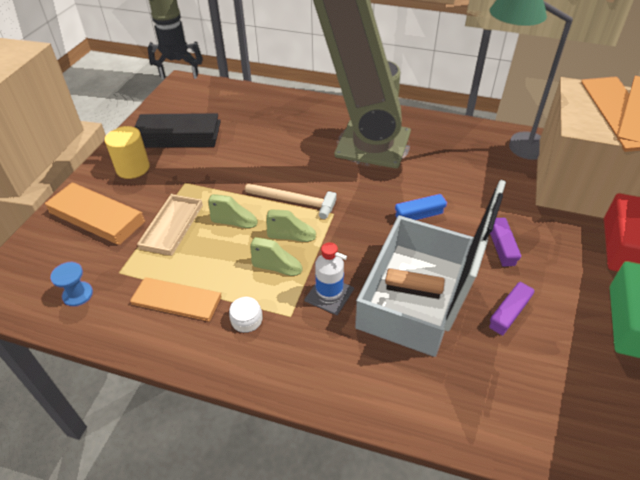

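The top view shows the chest at (215,222) with its lid up on the left, the canister's red cap at (302,190), the tray at (496,246), and three green lasts at (367,223), (370,270) and (441,271).

There are four brush-shaped things: brown in the chest (222,230), purple (138,318), purple behind the lid (117,240) and blue (234,345). Only the one in the chest is brown on dark bristles, so that one fits. I'll confirm it in a crop.

```bash
python3 - <<'E'
from h import *
f=load("pics/top0.npz"); g=load("pics/scene0.npz")
a=f["img"][115:305,105:305]; a=cv2.resize(a,(630,598),interpolation=cv2.INTER_CUBIC)
cv2.imwrite("pics/crop1.png",a[:,:,::-1])
for n,d in(("top",f),("scene",g)):
    hsv=cv2.cvtColor(d["img"],cv2.COLOR_RGB2HSV)
    for name,lo,hi in(("green",(30,60,60),(48,255,255)),("red",(0,170,120),(6,255,255))):
        m=cv2.inRange(hsv,lo,hi); m=cv2.morphologyEx(m,cv2.MORPH_OPEN,np.ones((3,3)))
        c,_=cv2.findContours(m,cv2.RETR_EXTERNAL,cv2.CHAIN_APPROX_NONE)
        for k in c:
            if 60<cv2.contourArea(k)<4000:
                r=cv2.minAreaRect(k); print(n,name,cv2.contourArea(k),np.round(r[0]),np.round(r[1]),round(r[2]), ray(d,[r[0]],.04 if name=="green" else .17)[0].round(3))
print("tray",ray(f,[(476,207),(512,206),(518,286),(480,287)],.022).round(3).tolist())
print("rim",ray(f,[(268,165),(256,289),(186,157),(166,275)],.105).round(3).tolist())
print("cap",ray(f,[(302,190)],.17))
E
```

```text
top green 64.5 [359. 474.] [10. 16.] 90 [-0.006 -0.095  0.04 ]
top green 80.5 [344. 472.] [14. 11.] 90 [-0.001 -0.062  0.04 ]
top green 103.5 [334. 469.] [20. 16.] 90 [ 0.006 -0.038  0.04 ]
top green 609.5 [307. 463.] [46. 31.] 3 [0.019 0.024 0.04 ]
top green 62.0 [280. 439.] [16. 10.] 36 [0.073 0.087 0.04 ]
top green 754.0 [624. 319.] [31. 30.] 79 [ 0.342 -0.747  0.04 ]
top green 823.5 [438. 274.] [18. 59.] 88 [ 0.453 -0.286  0.04 ]
top green 783.5 [368. 270.] [18. 56.] 81 [ 0.46  -0.118  0.04 ]
top green 857.5 [367. 223.] [18. 56.] 86 [ 0.573 -0.116  0.04 ]
top red 2751.0 [ 18. 360.] [91. 35.] 90 [0.262 0.622 0.17 ]
top red 183.5 [302. 190.] [16. 14.] 90 [0.622 0.037 0.17 ]
scene green 1166.0 [276. 256.] [55. 29.] 14 [ 0.575 -0.112  0.04 ]
scene green 1052.0 [291. 225.] [49. 28.] 6 [ 0.462 -0.114  0.04 ]
scene green 991.0 [232. 211.] [51. 28.] 10 [ 0.455 -0.283  0.04 ]
scene red 2131.0 [622. 232.] [75. 34.] 90 [0.385 0.664 0.17 ]
tray [[0.62, -0.393, 0.022], [0.624, -0.486, 0.022], [0.424, -0.491, 0.022], [0.421, -0.395, 0.022]]
rim [[0.697, 0.117, 0.105], [0.413, 0.139, 0.105], [0.715, 0.307, 0.105], [0.443, 0.34, 0.105]]
cap [[0.62227744 0.03701359 0.17      ]]
```

View pics/crop1.png

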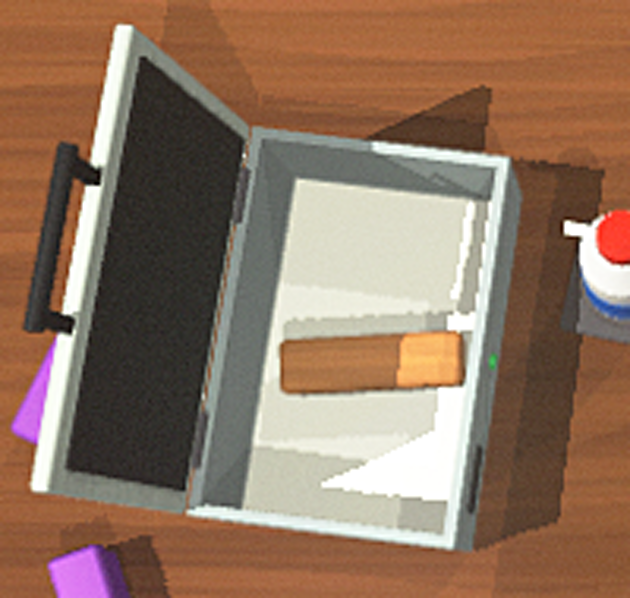

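The crop confirms it: a brown brush on the chest floor at crop (372,362), its right end simply sunlit. The lid leans back past upright. Next I work out the poses.

```bash
cat >> h.py <<'E'
def go(target,xd,pos=None,R=None):
    "yaw (tool sense) bringing tool x to world dir xd, then shift in the new tool axes to target"
    s=bot.observe(); p=np.array(s["position"]);R=np.array(s["tcp_rot"])
    a=np.arctan2(R[1,0],R[0,0]); b=np.arctan2(xd[1],xd[0]); yaw=-((b-a+np.pi)%(2*np.pi)-np.pi)
    R2=R@cv2.Rodrigues(np.array([0,0,yaw]))[0]
    print("yaw %.3f shift"%yaw,(R2.T@(np.array(target)-p)).round(4),"| pos",p.round(4),"F",np.round(s["force"],1),"w %.4f gf %.1f t %.1f"%(s["width"],s["grasp_force"],s["time_s"]),"q",np.round(s["joint_pos"],2))
E
python3 - <<'E'
from h import *
f=load("pics/top0.npz")
C=lambda a:[(105+x*200/630,115+y*190/598) for x,y in a]
r=ray(f,C([(505,157),(450,548),(187,513),(255,128)]),.105); print("rim",r.round(3).tolist())
for i in range(4): print(np.linalg.norm(r[i]-r[(i+1)%4]).round(3),np.degrees(np.arctan2(*(r[(i+1)%4]-r[i])[[1,0]])).round(1))
b=ray(f,C([(281,342),(462,332),(465,383),(284,394)]),.052);print("brush",b.round(3).tolist(),b.mean(0).round(3),"rim c",r.mean(0).round(3))
go([.57,.22,.3],[0,1])
print(np.round(bot.grab_frame("wrist")["mount"],3))
E
```

```text
rim [[0.697, 0.124, 0.105], [0.413, 0.157, 0.105], [0.436, 0.343, 0.105], [0.718, 0.307, 0.105]]
0.286 173.4
0.188 82.8
0.284 -7.2
0.185 -96.5
brush [[0.568, 0.295, 0.052], [0.576, 0.159, 0.052], [0.538, 0.156, 0.052], [0.528, 0.291, 0.052]] [0.553 0.225 0.052] rim c [0.566 0.233 0.105]
yaw -1.267 shift [ 0.7682  0.3981 -0.0493] | pos [ 0.1718 -0.5481  0.2495] F [-1.  -0.1  1.2] w 0.0857 gf 0.0 t 0.1 q [-1.34  0.31  1.51 -0.    1.33 -0.07]
[[ 0.    -0.961 -0.276  0.071]
 [ 1.     0.     0.001 -0.   ]
 [-0.001 -0.276  0.961 -0.124]
 [ 0.     0.     0.     1.   ]]
```

Emit:
{"fn": "send_rows", "kwargs": {"claw": [1,1,1,1,1], "travel": [[0,0,0],[0,0,0],[0,0,0],[0,0,0],[0,0,0]], "yaw": [-0.146,-0.146,-0.146,-0.146,-0.146]}}

```text
time_s: 0.65
position: [0.1719, -0.5484, 0.2499]
tcp_rot: [[0.506, 0.862, -0.0], [0.862, -0.506, 0.001], [0.001, -0.001, -1.0]]
force: [0.7, 0.1, -0.2]
width: 0.0857
grasp_force: 0.0
```

Emit:
{"fn": "send_rows", "kwargs": {"claw": [1,1,1,1,1], "travel": [[0,0,0],[0,0,0],[0,0,0],[0,0,0],[0,0,0]], "yaw": [-0.146,-0.146,-0.146,-0.146,0]}}

```text
time_s: 1.15
position: [0.1719, -0.5484, 0.25]
tcp_rot: [[-0.047, 0.999, -0.0], [0.999, 0.047, 0.001], [0.001, -0.0, -1.0]]
force: [0.1, -1.0, -0.3]
width: 0.0852
grasp_force: 0.0
```

Emit:
{"fn": "send_rows", "kwargs": {"claw": [1,1,1,1,1], "travel": [[0.02,0.045,-0.01],[0.02,0.045,-0.01],[0.02,0.045,-0.01],[0.02,0.045,-0.01],[0.02,0.045,-0.01]], "yaw": [0,0,0,0,0]}}

```text
time_s: 1.65
position: [0.3924, -0.4376, 0.3004]
tcp_rot: [[-0.043, 0.999, -0.0], [0.999, 0.043, 0.0], [0.0, -0.0, -1.0]]
force: [0.7, -0.9, -0.1]
width: 0.0853
grasp_force: 0.0
```

Emit:
{"fn": "send_rows", "kwargs": {"claw": [1,1,1,1,1], "travel": [[0.043,0.013,0],[0.043,0.013,0],[0.043,0.013,0],[0.043,0.013,0],[0.043,0.013,0]], "yaw": [0,0,0,0,0]}}

```text
time_s: 2.15
position: [0.4458, -0.2191, 0.2999]
tcp_rot: [[-0.043, 0.999, -0.0], [0.999, 0.043, 0.0], [0.0, 0.0, -1.0]]
force: [0.6, -0.0, 0.0]
width: 0.0854
grasp_force: 0.0
```

```bash
python3 - <<'E'
from h import *
grab("wrist","pics/w1.png"); go([.553,.225,.3],[-.05,.998])
E
```

```text
yaw -0.004 shift [0.4314 0.1282 0.0032] | pos [ 0.4465 -0.2123  0.3   ] F [0.2 4.4 0.2] w 0.0854 gf 0.0 t 2.2 q [-0.53  0.16  1.58  0.01  1.4  -0.58]
```

View pics/w1.png

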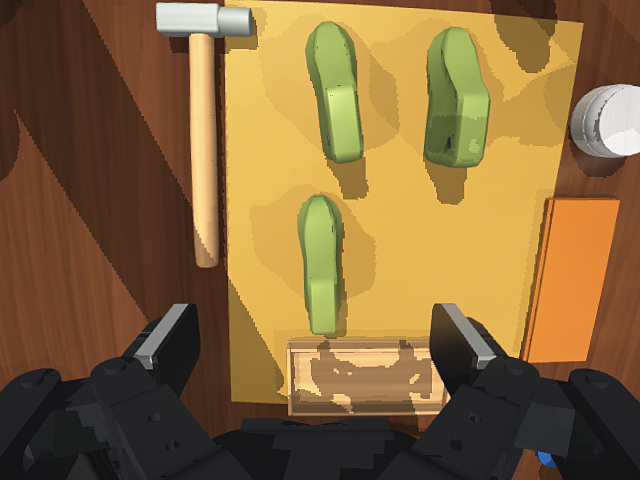

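The wrist view shows the three lasts with toes towards +y, necks at about (323,305), (343,125) and (474,130). The tray is at the bottom and the hammer on the left. The brush comes first.

Emit:
{"fn": "send_rows", "kwargs": {"claw": [1,1,1,1,1], "travel": [[0.043,0.013,0],[0.043,0.013,0],[0.043,0.013,0],[0.043,0.013,0],[0.043,0.013,0]], "yaw": [0,0,0,0,0]}}

```text
time_s: 2.7
position: [0.5007, -0.0016, 0.3001]
tcp_rot: [[-0.043, 0.999, 0.0], [0.999, 0.043, -0.0], [-0.0, 0.0, -1.0]]
force: [0.9, -0.3, 0.3]
width: 0.0855
grasp_force: 0.0
```

Emit:
{"fn": "send_rows", "kwargs": {"claw": [1,1,1,1,1], "travel": [[0.043,0.013,0],[0.043,0.013,0],[0.043,0.013,0],[0.043,0.013,0],[0.043,0.013,0]], "yaw": [0,0,0,0,0]}}

```text
time_s: 3.2
position: [0.5556, 0.2163, 0.2999]
tcp_rot: [[-0.043, 0.999, -0.0], [0.999, 0.043, -0.0], [-0.0, -0.0, -1.0]]
force: [-0.0, 0.4, -0.6]
width: 0.0854
grasp_force: 0.0
```

```bash
cat >> h.py <<'E'
def blobs(f,lo,hi,amin,z):
    hsv=cv2.cvtColor(f["img"],cv2.COLOR_RGB2HSV); m=cv2.morphologyEx(cv2.inRange(hsv,lo,hi),cv2.MORPH_OPEN,np.ones((5,5)))
    for k in cv2.findContours(m,cv2.RETR_EXTERNAL,cv2.CHAIN_APPROX_NONE)[0]:
        if cv2.contourArea(k)>amin:
            P=ray(f,k.reshape(-1,2),z)[:,:2].astype(np.float32); r=cv2.minAreaRect(P); b=cv2.boxPoints(r)
            e=b[1]-b[0] if np.linalg.norm(b[1]-b[0])>np.linalg.norm(b[2]-b[1]) else b[2]-b[1]
            e=e/np.linalg.norm(e)*(1 if e[1]>0 else -1)
            print("px",cv2.boundingRect(k),"c",np.round(r[0],4),"size",np.round(sorted(r[1]),3),"dir",e.round(3))
E
python3 - <<'E'
from h import *
f=grab("wrist","pics/w2.png"); go([.553,.225,.3],[-.05,.998])
blobs(f,(4,90,70),(18,255,255),2000,.052)
E
```

```text
yaw -0.003 shift [ 0.0018 -0.0044 -0.0004] | pos [0.5575 0.2235 0.2996] F [3.5 5.7 0.8] w 0.0855 gf 0.0 t 3.2 q [0.31 0.31 1.38 0.01 1.45 0.26]
px (400, 327, 50, 102) c [0.6878 0.0252] size [0.041 0.135] dir [-0.375  0.927]
px (291, 112, 46, 145) c [0.5556 0.2315] size [0.041 0.138] dir [-0.063  0.998]
px (469, 74, 171, 307) c [0.812  0.1892] size [0.177 0.328] dir [-0.003  1.   ]
px (0, 0, 341, 389) c [0.3816 0.1964] size [0.399 0.402] dir [-0.067  0.998]
```

View pics/w2.png

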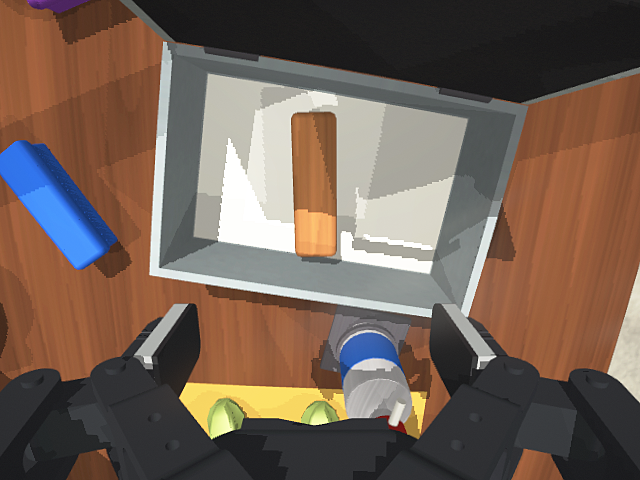

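The brush is at (313,183): a brown 41 x 138 mm rectangle centred on (0.556, 0.2315). I'll descend and grip it.

Emit:
{"fn": "send_rows", "kwargs": {"claw": [1,1,1,1,1], "travel": [[0.008,-0.001,0.045],[0,0,0.045],[0,0,0.045],[0,0,0.045],[0,0,0.045]], "yaw": [-0.015,0,0,0,0]}}

```text
time_s: 3.75
position: [0.554, 0.2223, 0.0735]
tcp_rot: [[-0.059, 0.998, 0.001], [0.998, 0.059, 0.0], [0.0, 0.001, -1.0]]
force: [0.6, 0.6, -1.0]
width: 0.0856
grasp_force: 0.0
```

Emit:
{"fn": "send_rows", "kwargs": {"claw": [1,1,0.3,0.3,0.3], "travel": [[0,0,0.02],[0,0,0.01],[0,0,0],[0,0,0],[0,0,0]], "yaw": [0,0,0,0,0], "grip_force": 40}}

```text
time_s: 4.25
position: [0.5555, 0.223, 0.0468]
tcp_rot: [[-0.061, 0.998, 0.003], [0.998, 0.061, 0.001], [0.001, 0.003, -1.0]]
force: [0.3, 0.4, 0.5]
width: 0.044
grasp_force: 0.0
```

Emit:
{"fn": "send_rows", "kwargs": {"claw": [0.3,0.3,0.3,0.3,0.3], "travel": [[0,0,0],[0,0,0],[0,0,0],[0,0,0],[0,0,0]], "yaw": [0,0,0,0,0]}}

```text
time_s: 4.75
position: [0.5555, 0.2231, 0.047]
tcp_rot: [[-0.062, 0.998, 0.004], [0.998, 0.062, 0.001], [0.001, 0.004, -1.0]]
force: [-0.2, -1.1, 6.9]
width: 0.041
grasp_force: 42.5
```

```bash
python3 - <<'E'
from h import *
f=load("pics/w2.npz")
c=ray(f,[(150,275),(462,320),(525,103),(165,42)],.105);print(c.round(3).tolist(),c.mean(0))
for i in range(4): print(np.linalg.norm(c[i]-c[(i+1)%4]).round(3),np.degrees(np.arctan2(*(c[(i+1)%4]-c[i])[[1,0]])).round(1))
f=load("pics/w1.npz"); c=ray(f,[(288,342),(448,342),(448,415),(288,415)],.022);print(c.round(3).tolist())
f=load("pics/top0.npz");t=ray(f,[(476,207),(512,206),(518,286),(480,287)],.022).mean(0);go([t[0],t[1],.3],[0,1]);print(t)
E
```

```text
[[0.415, 0.157, 0.105], [0.694, 0.125, 0.105], [0.718, 0.314, 0.105], [0.438, 0.345, 0.105]] [0.56612922 0.23529801 0.105     ]
0.282 -6.4
0.19 83.0
0.282 173.7
0.19 -97.0
[[0.423, -0.388, 0.022], [0.609, -0.381, 0.022], [0.625, -0.485, 0.022], [0.425, -0.491, 0.022]]
yaw 0.062 shift [-0.6642 -0.0322 -0.2538] | pos [0.5555 0.2231 0.047 ] F [-0.2 -1.1  6.9] w 0.0410 gf 42.5 t 4.8 q [ 0.31  0.55  1.69 -0.    0.9   0.25]
[ 0.52233072 -0.44143901  0.022     ]
```

Gripped: width 41 mm, force 42 N. I'll lift, carry and turn it towards the tray.

Emit:
{"fn": "send_rows", "kwargs": {"claw": [0.3,0.3,0.3,0.3,0.3], "travel": [[0,0,-0.02],[0,0,-0.045],[0,0,-0.045],[0,0,-0.045],[0,0,-0.045]], "yaw": [0,0,0,0,0]}}

```text
time_s: 5.25
position: [0.5533, 0.2224, 0.247]
tcp_rot: [[-0.062, 0.998, -0.0], [0.998, 0.062, -0.0], [-0.0, -0.0, -1.0]]
force: [0.5, 0.2, -1.8]
width: 0.0413
grasp_force: 41.5
```

Emit:
{"fn": "send_rows", "kwargs": {"claw": [0.3,0.3,0.3,0.3,0.3], "travel": [[0,0,-0.045],[-0.044,-0.0055,-0.015],[-0.044,-0.0055,0],[-0.044,-0.0055,0],[-0.044,-0.0055,0]], "yaw": [0,0,0,0,0]}}

```text
time_s: 5.75
position: [0.5421, 0.0443, 0.3056]
tcp_rot: [[-0.063, 0.998, 0.001], [0.998, 0.063, -0.0], [-0.0, 0.001, -1.0]]
force: [0.4, -0.3, -1.5]
width: 0.0411
grasp_force: 41.5
```

Emit:
{"fn": "send_rows", "kwargs": {"claw": [0.3,0.3,0.3,0.3,0.3], "travel": [[-0.044,-0.0055,0],[-0.044,-0.0055,0],[-0.044,-0.0055,0],[-0.044,-0.0055,0],[-0.044,-0.0055,0]], "yaw": [0,0,0,0,0]}}

```text
time_s: 6.25
position: [0.5283, -0.1772, 0.3052]
tcp_rot: [[-0.062, 0.998, 0.0], [0.998, 0.062, 0.0], [0.0, 0.0, -1.0]]
force: [0.7, 0.1, -1.6]
width: 0.0417
grasp_force: 41.5
```

Emit:
{"fn": "send_rows", "kwargs": {"claw": [0.3,0.3,0.3,0.3,0.3], "travel": [[-0.044,-0.0055,0],[-0.044,-0.0055,0],[-0.044,-0.0055,0],[-0.044,-0.0055,0],[-0.044,-0.0055,0]], "yaw": [0,0,0,0,0]}}

```text
time_s: 6.75
position: [0.5146, -0.3984, 0.3051]
tcp_rot: [[-0.062, 0.998, -0.0], [0.998, 0.062, 0.0], [0.0, -0.0, -1.0]]
force: [0.9, -0.4, -2.7]
width: 0.0414
grasp_force: 41.5
```

Emit:
{"fn": "send_rows", "kwargs": {"claw": [0.3,0.3,0.3,0.3,0.3], "travel": [[-0.044,-0.0055,0],[0,0,0],[0,0,0],[0,0,0],[0,0,0]], "yaw": [0.14,0.14,0.14,0.14,0.14]}}

```text
time_s: 7.25
position: [0.5121, -0.441, 0.3047]
tcp_rot: [[0.601, 0.799, -0.001], [0.799, -0.601, 0.001], [0.0, -0.001, -1.0]]
force: [0.1, 0.6, -1.6]
width: 0.0412
grasp_force: 41.5
```

Emit:
{"fn": "send_rows", "kwargs": {"claw": [0.3,0.3,0.3,0.3,0.3], "travel": [[0,0,0],[0,0,0],[0,0,0],[0,0,0],[0,0,0]], "yaw": [0.14,0.14,0.14,0.14,0.14]}}

```text
time_s: 7.75
position: [0.5121, -0.4408, 0.3049]
tcp_rot: [[0.974, 0.225, -0.001], [0.225, -0.974, 0.001], [-0.001, -0.001, -1.0]]
force: [0.3, 0.1, -2.1]
width: 0.0415
grasp_force: 41.4
```

Emit:
{"fn": "send_rows", "kwargs": {"claw": [0.3,0.3,0.3,0.3,0.3], "travel": [[0,0,0],[0,0,0],[0,0,0],[0,0,0],[0,0,0]], "yaw": [0.14,0.07,0,0,0]}}

```text
time_s: 8.25
position: [0.5125, -0.4411, 0.305]
tcp_rot: [[1.0, 0.024, -0.0], [0.024, -1.0, 0.0], [-0.0, -0.0, -1.0]]
force: [0.0, -0.1, -1.3]
width: 0.041
grasp_force: 41.4
```

```bash
python3 - <<'E'
from h import *
go([.514,-.4415,.044],[1,.0175]); grab("wrist","pics/w3.png"); grab("scene","pics/s3.png")
E
```

```text
yaw 0.007 shift [0.0016 0.0005 0.261 ] | pos [ 0.5125 -0.4411  0.305 ] F [ 0.  -0.1 -1.3] w 0.0410 gf 41.4 t 8.2 q [-0.77  0.42  1.19 -0.    1.53  0.77]
```

View pics/w3.png

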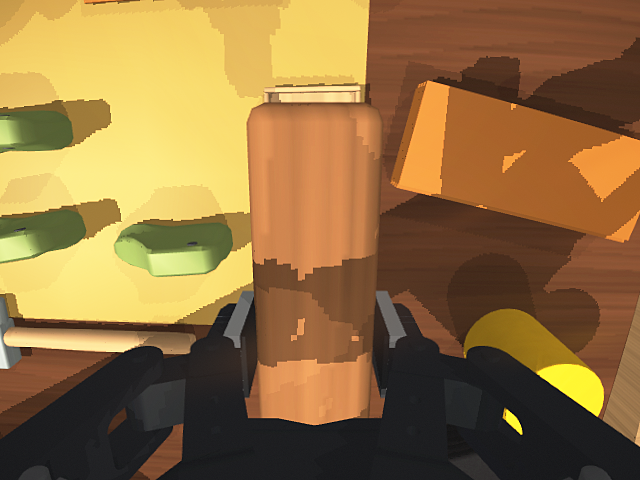

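The brush is held level, with the tray's far end showing at (313,93) lined up behind it. I'll lower it in.

Emit:
{"fn": "send_rows", "kwargs": {"claw": [0.3,0.3,0.3,0.3,0.3], "travel": [[0.0015,0.0005,0.045],[0,0,0.045],[0,0,0.045],[0,0,0.045],[0,0,0.045]], "yaw": [0.007,0,0,0,0]}}

```text
time_s: 8.85
position: [0.5143, -0.4418, 0.0788]
tcp_rot: [[1.0, 0.016, 0.001], [0.016, -1.0, -0.001], [0.001, 0.001, -1.0]]
force: [1.8, 0.2, -1.6]
width: 0.0415
grasp_force: 41.6
```

Emit:
{"fn": "send_rows", "kwargs": {"claw": [0.3,0.3,0.3,0.3,0.3], "travel": [[0,0,0.015],[0,0,0.01],[0,0,0.01],[0,0,0],[0,0,0]], "yaw": [0,0,0,0,0]}}

```text
time_s: 9.35
position: [0.5151, -0.4426, 0.0468]
tcp_rot: [[1.0, 0.016, 0.002], [0.016, -1.0, -0.002], [0.002, 0.002, -1.0]]
force: [0.0, -1.0, -1.6]
width: 0.0409
grasp_force: 41.4
```

Emit:
{"fn": "send_rows", "kwargs": {"claw": [0.75,0.75,0.75,0.75,0.75], "travel": [[0,0,0],[0,0,0],[0,0,0],[0,0,0],[0,0,-0.01]], "yaw": [0,0,0,0,0]}}

```text
time_s: 9.85
position: [0.5133, -0.4409, 0.0542]
tcp_rot: [[1.0, 0.016, -0.002], [0.016, -1.0, 0.002], [-0.002, -0.002, -1.0]]
force: [0.7, 0.6, -0.1]
width: 0.0637
grasp_force: 0.0
```

Emit:
{"fn": "send_rows", "kwargs": {"claw": [0.75,0.75,0.75,0.75,0.75], "travel": [[0,0,-0.045],[0,0,-0.045],[0,0,-0.045],[0,0,-0.045],[0,0,-0.045]], "yaw": [0,0,0,0,0]}}

```text
time_s: 10.35
position: [0.5138, -0.4414, 0.2829]
tcp_rot: [[1.0, 0.016, 0.001], [0.016, -1.0, -0.001], [0.001, 0.001, -1.0]]
force: [0.4, -1.3, 0.2]
width: 0.0644
grasp_force: 0.0
```

```bash
python3 - <<'E'
from h import *
f=grab("top","pics/t4.png"); g=grab("scene","pics/s4.png"); go([.45,-.2,.3],[0,1])
blobs(f,(30,60,60),(48,255,255),500,.04)
a=np.hstack([cv2.resize(f["img"][190:310,320:540],(440,240)),cv2.resize(g["img"][150:300,120:330],(336,240))]);cv2.imwrite("pics/c4.png",a[:,:,::-1])
E
```

```text
yaw -1.555 shift [ 0.2442 -0.0668 -0.0137] | pos [ 0.5169 -0.4443  0.2898] F [0.7 0.1 0.3] w 0.0642 gf 0.0 t 10.4 q [-0.77  0.43  1.22  0.    1.48  0.78]
px (277, 462, 78, 18) c [0.0026 0.0042] size [0.038 0.175] dir [0.004 1.   ]
px (562, 419, 73, 61) c [ 0.0285 -0.6685] size [0.126 0.184] dir [0.888 0.46 ]
px (395, 416, 98, 64) c [ 0.0451 -0.2922] size [0.13  0.228] dir [-0.572  0.82 ]
px (564, 326, 76, 103) c [ 0.2043 -0.6788] size [0.116 0.297] dir [-0.876  0.482]
px (409, 265, 59, 19) c [ 0.4524 -0.288 ] size [0.041 0.143] dir [-0.043  0.999]
px (340, 259, 56, 24) c [ 0.4593 -0.1179] size [0.043 0.135] dir [-0.146  0.989]
px (339, 214, 56, 20) c [ 0.5736 -0.1165] size [0.044 0.135] dir [-0.076  0.997]
```

View pics/c4.png

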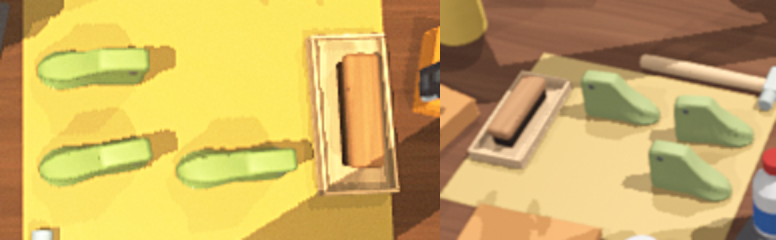

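The brush lies flat in the tray, crop (361,110). Now I'll move over the lasts for a settled wrist view.

Emit:
{"fn": "send_rows", "kwargs": {"claw": [0.75,0.75,0.75,0.75,0.75], "travel": [[0,0,0],[0,0,0],[0,0,0],[0,0,0],[0,0,-0.014]], "yaw": [-0.144,-0.144,-0.144,-0.144,-0.144]}}

```text
time_s: 10.95
position: [0.5129, -0.4406, 0.2921]
tcp_rot: [[0.737, 0.676, -0.004], [0.676, -0.737, 0.003], [-0.0, -0.005, -1.0]]
force: [-0.2, -0.3, 0.2]
width: 0.0637
grasp_force: 0.0
```

Emit:
{"fn": "send_rows", "kwargs": {"claw": [0.75,0.75,0.75,0.75,0.75], "travel": [[0,0,0],[0,0,0],[0,0,0],[0,0,0],[0,0,0]], "yaw": [-0.144,-0.144,-0.144,-0.144,-0.144]}}

```text
time_s: 11.45
position: [0.5139, -0.4415, 0.2942]
tcp_rot: [[0.109, 0.994, -0.0], [0.994, -0.109, 0.0], [0.0, -0.0, -1.0]]
force: [-0.1, -0.6, -0.8]
width: 0.0642
grasp_force: 0.0
```

Emit:
{"fn": "send_rows", "kwargs": {"claw": [0.75,0.75,0.75,0.75,0.75], "travel": [[0.04,-0.012,0],[0.04,-0.012,0],[0.04,-0.012,0],[0.04,-0.012,0],[0.04,-0.012,0]], "yaw": [-0.144,0,0,0,0]}}

```text
time_s: 11.95
position: [0.4532, -0.2404, 0.2942]
tcp_rot: [[-0.029, 1.0, 0.0], [1.0, 0.029, 0.0], [0.0, 0.0, -1.0]]
force: [0.0, 0.7, 0.4]
width: 0.0639
grasp_force: 0.0
```

Emit:
{"fn": "send_rows", "kwargs": {"claw": [0.75,0.75,0.75,0.75], "travel": [[0.04,-0.012,0],[0,0,0],[0,0,0],[0,0,0]], "yaw": [0,0,0,0]}}

```text
time_s: 12.35
position: [0.4416, -0.2032, 0.2945]
tcp_rot: [[-0.029, 1.0, 0.001], [1.0, 0.029, -0.001], [-0.001, 0.001, -1.0]]
force: [0.7, -0.5, -0.6]
width: 0.0643
grasp_force: 0.0
```

```bash
python3 - <<'E'
from h import *
f=grab("wrist","pics/w5.png"); go([.45,-.3,.3],[-.04,1])
for k in((280,180),(280,0),(400,0)):
    pass
a=f["img"][0:360,270:520]; cv2.imwrite("pics/c5.png",cv2.resize(a,None,fx=1.66,fy=1.66,interpolation=cv2.INTER_CUBIC)[:,:,::-1])
E
```

```text
yaw -0.012 shift [-0.0968  0.0044 -0.0056] | pos [ 0.4417 -0.2035  0.2943] F [ 0.2  0.1 -0.1] w 0.0643 gf 0.0 t 12.4 q [-0.52  0.15  1.61 -0.    1.38 -0.55]
```

View pics/c5.png

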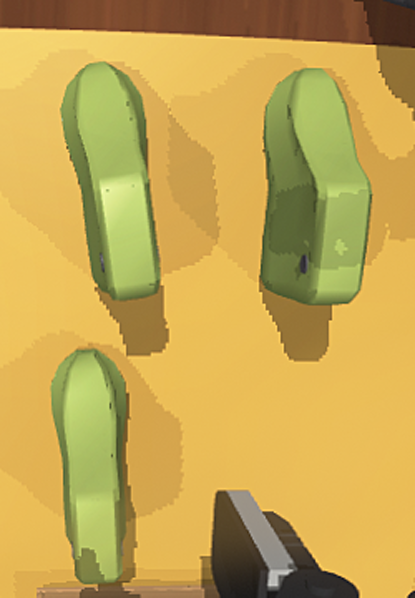

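Neck tops in the crop are A at (97,535), B at (130,237) and C at (343,243). All three toes point up in the image, which is +y.

```bash
python3 - <<'E'
from h import *
f=load("pics/w5.npz")
for n,q in dict(A=[(77,494),(115,492),(121,578),(77,578)],B=[(100,183),(148,177),(158,292),(112,297)],C=[(322,190),(370,182),(362,300),(316,300)]).items():
    p=ray(f,[(270+x/1.66,y/1.66) for x,y in q],.084)[:,:2]; d=(p[0]+p[1]-p[2]-p[3])/2
    print(n,p.mean(0).round(4),"len",np.linalg.norm(d).round(3),"w",np.linalg.norm(p[1]-p[0]).round(3),"dir",(d/np.linalg.norm(d)).round(3)); go([*p.mean(0),.067],d)
blobs(f,(30,60,60),(48,255,255),2000,.03)
cx=np.array([.993,-.117]);cy=np.array([.117,.993]);c=np.array([.566,.2345])
for a in(-80,0,80): print(a,(c+cx*a/1e3+cy*-.031).round(4))
E
```

```text
A [ 0.4592 -0.3109] len 0.054 w 0.021 dir [-0.072  0.997]
yaw -0.044 shift [-0.1082  0.0096  0.2274] | pos [ 0.4417 -0.2035  0.2943] F [ 0.2  0.1 -0.1] w 0.0643 gf 0.0 t 12.4 q [-0.52  0.15  1.61 -0.    1.38 -0.55]
B [ 0.4688 -0.1453] len 0.056 w 0.024 dir [-0.147  0.989]
yaw -0.120 shift [0.0538 0.0352 0.2273] | pos [ 0.4417 -0.2035  0.2943] F [ 0.2  0.1 -0.1] w 0.0643 gf 0.0 t 12.4 q [-0.52  0.15  1.61 -0.    1.38 -0.55]
C [ 0.5771 -0.1442] len 0.057 w 0.024 dir [-0.068  0.998]
yaw -0.040 shift [0.0502 0.1389 0.2274] | pos [ 0.4417 -0.2035  0.2943] F [ 0.2  0.1 -0.1] w 0.0643 gf 0.0 t 12.4 q [-0.52  0.15  1.61 -0.    1.38 -0.55]
px (301, 211, 45, 141) c [ 0.4542 -0.2946] size [0.046 0.161] dir [-0.029  1.   ]
px (427, 41, 67, 143) c [ 0.5802 -0.1164] size [0.064 0.132] dir [-0.073  0.997]
px (307, 38, 59, 143) c [ 0.4633 -0.1175] size [0.046 0.132] dir [-0.224  0.974]
-80 [0.4829 0.2131]
0 [0.5624 0.2037]
80 [0.6418 0.1944]
```

Emit:
{"fn": "send_rows", "kwargs": {"claw": [0.75,0.75,0.75,0.75,0.75], "travel": [[0,0,0],[0.0165,0.0463,0],[0.0165,0.0463,0],[0.0165,0.0463,0],[0,0,0.045]], "yaw": [-0.04,0,0,0,0]}}

```text
time_s: 12.9
position: [0.5881, -0.1444, 0.2544]
tcp_rot: [[-0.071, 0.997, 0.02], [0.997, 0.071, -0.004], [-0.006, 0.019, -1.0]]
force: [0.3, -0.1, -0.1]
width: 0.064
grasp_force: 0.0
```

Emit:
{"fn": "send_rows", "kwargs": {"claw": [0.75,0.75,0.75,0.75,0.75], "travel": [[0,0,0.045],[0,0,0.045],[0,0,0.045],[0,0,0.035],[0,0,0.012]], "yaw": [0,0,0,0,0]}}

```text
time_s: 13.4
position: [0.5739, -0.1438, 0.0625]
tcp_rot: [[-0.068, 0.998, -0.007], [0.998, 0.068, 0.002], [0.003, -0.007, -1.0]]
force: [-0.5, -0.7, 0.0]
width: 0.0639
grasp_force: 0.0
```

Emit:
{"fn": "send_rows", "kwargs": {"claw": [0.75,0.1,0.1,0.1,0.1], "travel": [[0,0,0],[0,0,0],[0,0,0],[0,0,0],[0,0,0]], "yaw": [0,0,0,0,0], "grip_force": 50}}

```text
time_s: 13.9
position: [0.5779, -0.1441, 0.0694]
tcp_rot: [[-0.069, 0.998, 0.005], [0.998, 0.069, -0.002], [-0.002, 0.005, -1.0]]
force: [0.6, -0.7, 6.7]
width: 0.0271
grasp_force: 50.5
```

Emit:
{"fn": "send_rows", "kwargs": {"claw": [0.1,0.1,0.1,0.1,0.1], "travel": [[0,0,0],[0,0,0],[0,0,0],[0,0,0],[0,0,0]], "yaw": [0,0,0,0,0]}}

```text
time_s: 14.4
position: [0.5779, -0.1441, 0.0694]
tcp_rot: [[-0.069, 0.998, 0.005], [0.998, 0.069, -0.002], [-0.002, 0.004, -1.0]]
force: [0.8, -0.7, 7.4]
width: 0.0272
grasp_force: 50.5
```

```bash
python3 - <<'E'
from h import *
go([.6418,.1944,.3],[.117,.993])
E
```

```text
yaw 0.186 shift [ 0.3433  0.0249 -0.2309] | pos [ 0.5779 -0.1441  0.0694] F [ 0.8 -0.7  7.4] w 0.0272 gf 50.5 t 14.4 q [-0.32  0.52  1.68 -0.    0.94 -0.38]
```

Emit:
{"fn": "send_rows", "kwargs": {"claw": [0.1,0.1,0.1,0.1,0.1], "travel": [[0,0,-0.02],[0,0,-0.042],[0,0,-0.042],[0,0,-0.042],[0,0,-0.042]], "yaw": [0,0,0,0,0]}}

```text
time_s: 14.9
position: [0.5754, -0.1431, 0.2569]
tcp_rot: [[-0.069, 0.998, -0.0], [0.998, 0.069, -0.0], [0.0, -0.0, -1.0]]
force: [1.0, -0.4, -3.2]
width: 0.0275
grasp_force: 49.8
```

Emit:
{"fn": "send_rows", "kwargs": {"claw": [0.1,0.1,0.1,0.1,0.1], "travel": [[0,0,-0.042],[0,0,0],[0.043,0.003,0],[0.043,0.003,0],[0.043,0.003,0]], "yaw": [0.093,0.093,0,0,0]}}

```text
time_s: 15.4
position: [0.5996, -0.0154, 0.2973]
tcp_rot: [[0.118, 0.993, -0.0], [0.993, -0.118, -0.0], [-0.0, -0.0, -1.0]]
force: [-0.2, -0.0, -2.7]
width: 0.0277
grasp_force: 50.1
```

Emit:
{"fn": "send_rows", "kwargs": {"claw": [0.1,0.1,0.1,0.1,0.1], "travel": [[0.043,0.003,0],[0.043,0.003,0],[0.043,0.003,0],[0.043,0.003,0],[0.043,0.003,0]], "yaw": [0,0,0,0,0]}}

```text
time_s: 15.9
position: [0.6395, 0.1971, 0.297]
tcp_rot: [[0.116, 0.993, -0.001], [0.993, -0.116, -0.0], [-0.0, -0.001, -1.0]]
force: [1.1, 0.0, -2.9]
width: 0.0273
grasp_force: 50.1
```

Emit:
{"fn": "send_rows", "kwargs": {"claw": [0.1,0.1,0.1], "travel": [[0,0,0],[0,0,0],[0,0,0]], "yaw": [0,0,0]}}

```text
time_s: 16.2
position: [0.6395, 0.1946, 0.2968]
tcp_rot: [[0.117, 0.993, -0.001], [0.993, -0.117, -0.001], [-0.001, -0.001, -1.0]]
force: [0.4, -0.5, -2.7]
width: 0.0276
grasp_force: 50.1
```

```bash
python3 - <<'E'
from h import *
go([.6418,.1944,.079],[.117,.993])
f=grab("wrist","pics/w6.png")
c=np.array([.566,.2345,0]);X=np.array([.993,-.117,0]);Y=np.array([.117,.993,0])
print(proj(f,[c+X*a*.143+Y*b*.095+[0,0,.105] for a,b in((1,-1),(1,1),(-1,1),(-1,-1))]).round())
im=f["img"].copy()
cv2.polylines(im,[proj(f,[c+X*a*.143+Y*b*.095+[0,0,.105] for a,b in((1,-1),(1,1),(-1,1),(-1,-1))]).astype(int)],True,(255,0,255),1)
cv2.imwrite("pics/w6b.png",im[:,:,::-1])
E
```

```text
yaw 0.000 shift [0.0004 0.0025 0.2178] | pos [0.6395 0.1946 0.2968] F [ 0.4 -0.5 -2.7] w 0.0276 gf 50.1 t 16.2 q [ 0.23  0.41  1.22 -0.    1.51  0.35]
[[389. 288.]
 [402.  51.]
 [ 28.  57.]
 [ 66. 286.]]
```

View pics/w6b.png

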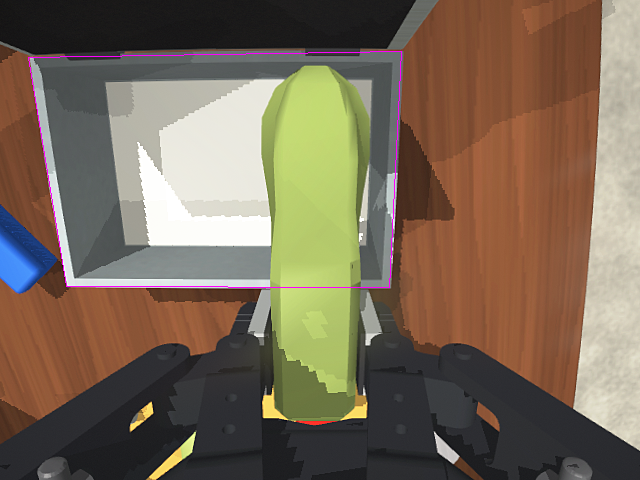

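The projected rim outline (28–402, 51–288) lies on the real rim and the last is parallel to the chest's y. I'll lower it and release.

Emit:
{"fn": "send_rows", "kwargs": {"claw": [0.1,0.1,0.1,0.1,0.1], "travel": [[0,0.002,0.045],[0,0,0.045],[0,0,0.045],[0,0,0.04],[0,0,0.03]], "yaw": [0,0,0,0,0]}}

```text
time_s: 16.75
position: [0.6407, 0.1929, 0.0896]
tcp_rot: [[0.119, 0.993, -0.003], [0.993, -0.119, -0.001], [-0.001, -0.003, -1.0]]
force: [0.7, -0.9, -2.3]
width: 0.0278
grasp_force: 50.0
```

Emit:
{"fn": "send_rows", "kwargs": {"claw": [0.1,0.1,0.1,0.1,0.1], "travel": [[0,0,0.01],[0,0,0.003],[0,0,0.001],[0,0,0],[0,0,0]], "yaw": [0,0,0,0,0]}}

```text
time_s: 17.25
position: [0.6435, 0.1954, 0.0801]
tcp_rot: [[0.117, 0.993, 0.004], [0.993, -0.117, 0.001], [0.001, 0.003, -1.0]]
force: [-1.1, 0.1, -3.5]
width: 0.0271
grasp_force: 50.1
```

Emit:
{"fn": "send_rows", "kwargs": {"claw": [0.65,0.65,0.65,0.65,0.65], "travel": [[0,0,0],[0,0,0],[0,0,0],[0,0,0],[0,0,-0.01]], "yaw": [0,0,0,0,0]}}

```text
time_s: 17.75
position: [0.641, 0.195, 0.087]
tcp_rot: [[0.117, 0.993, -0.003], [0.993, -0.117, -0.001], [-0.001, -0.003, -1.0]]
force: [-0.3, 0.1, -0.2]
width: 0.0558
grasp_force: 0.0
```

Emit:
{"fn": "send_rows", "kwargs": {"claw": [0.65,0.65,0.65,0.65,0.65], "travel": [[0,0,-0.04],[0,0,-0.045],[0,0,-0.045],[0,0,-0.045],[0,0,-0.04]], "yaw": [0,0,0,0,0]}}

```text
time_s: 18.25
position: [0.6421, 0.1952, 0.3066]
tcp_rot: [[0.117, 0.993, 0.002], [0.993, -0.117, 0.001], [0.001, 0.002, -1.0]]
force: [0.7, -0.1, -0.5]
width: 0.0558
grasp_force: 0.0
```

```bash
python3 - <<'E'
from h import *
f=grab("top","pics/t7.png")
blobs(f,(30,60,60),(48,255,255),500,.04)
go([.4688,-.1453,.3],[-.147,.989])
E
```

```text
px (157, 398, 54, 52) c [0.102 0.305] size [0.065 0.158] dir [-0.784  0.62 ]
px (138, 356, 49, 85) c [0.1608 0.3576] size [0.076 0.203] dir [-0.936  0.352]
px (601, 305, 39, 44) c [ 0.3246 -0.7366] size [0.099 0.105] dir [-0.998  0.066]
px (409, 264, 59, 20) c [ 0.4532 -0.2879] size [0.043 0.143] dir [-0.038  0.999]
px (340, 259, 56, 24) c [ 0.4593 -0.118 ] size [0.043 0.135] dir [-0.146  0.989]
px (165, 251, 32, 39) c [0.4579 0.3271] size [0.07  0.095] dir [0.991 0.131]
px (132, 218, 54, 33) c [0.5449 0.3816] size [0.071 0.133] dir [-0.186  0.982]
yaw -0.264 shift [-0.3116 -0.2249  0.0109] | pos [0.6452 0.196  0.3147] F [3.3 0.8 4.6] w 0.0550 gf 0.0 t 18.3 q [ 0.23  0.4   1.19 -0.    1.53  0.35]
```

Lasts A and B have not moved. B is next.

Emit:
{"fn": "send_rows", "kwargs": {"claw": [0.75,0.75,0.75,0.75,0.75], "travel": [[0,0,0],[0,0,0],[-0.039,-0.028,0],[-0.039,-0.028,0],[-0.039,-0.028,0]], "yaw": [-0.132,-0.132,0,0,0]}}

```text
time_s: 18.8
position: [0.5753, 0.0662, 0.3033]
tcp_rot: [[-0.148, 0.989, 0.0], [0.989, 0.148, -0.0], [-0.0, 0.0, -1.0]]
force: [0.1, -0.4, -0.3]
width: 0.064
grasp_force: 0.0
```

Emit:
{"fn": "send_rows", "kwargs": {"claw": [0.75,0.75,0.75,0.75,0.75], "travel": [[-0.039,-0.028,0],[-0.039,-0.028,0],[-0.039,-0.028,0],[-0.039,-0.028,0],[-0.039,-0.028,0]], "yaw": [0,0,0,0,0]}}

```text
time_s: 19.3
position: [0.4651, -0.1477, 0.3037]
tcp_rot: [[-0.147, 0.989, 0.001], [0.989, 0.147, -0.001], [-0.001, 0.001, -1.0]]
force: [0.4, -1.1, 0.5]
width: 0.064
grasp_force: 0.0
```

Emit:
{"fn": "send_rows", "kwargs": {"claw": [0.75,0.75,0.75,0.75], "travel": [[0,0,0.045],[0,0,0.045],[0,0,0],[0,0,0]], "yaw": [0,0,0,0]}}

```text
time_s: 19.7
position: [0.4661, -0.1462, 0.2135]
tcp_rot: [[-0.146, 0.989, -0.001], [0.989, 0.146, 0.001], [0.001, -0.001, -1.0]]
force: [0.3, 0.2, 0.6]
width: 0.0642
grasp_force: 0.0
```

```bash
python3 - <<'E'
from h import *
go([.4688,-.1453,.067],[-.147,.989])
f=grab("top","pics/t8.png");cv2.imwrite("pics/c8.png",cv2.resize(f["img"][110:310,100:420],(800,500))[:,:,::-1])
blobs(f,(30,60,60),(48,255,255),500,.04)
E
```

```text
yaw -0.001 shift [0.0004 0.003  0.1465] | pos [ 0.4661 -0.1462  0.2135] F [0.3 0.2 0.6] w 0.0642 gf 0.0 t 19.7 q [-0.39  0.22  1.73  0.    1.19 -0.54]
px (377, 430, 60, 50) c [ 0.0365 -0.205 ] size [0.11  0.136] dir [0.018 1.   ]
px (601, 305, 39, 44) c [ 0.3246 -0.7366] size [0.099 0.105] dir [-0.998  0.066]
px (340, 261, 41, 22) c [ 0.4564 -0.1007] size [0.044 0.1  ] dir [-0.123  0.992]
px (202, 183, 53, 22) c [0.6465 0.2193] size [0.051 0.128] dir [0.067 0.998]
```

View pics/c8.png

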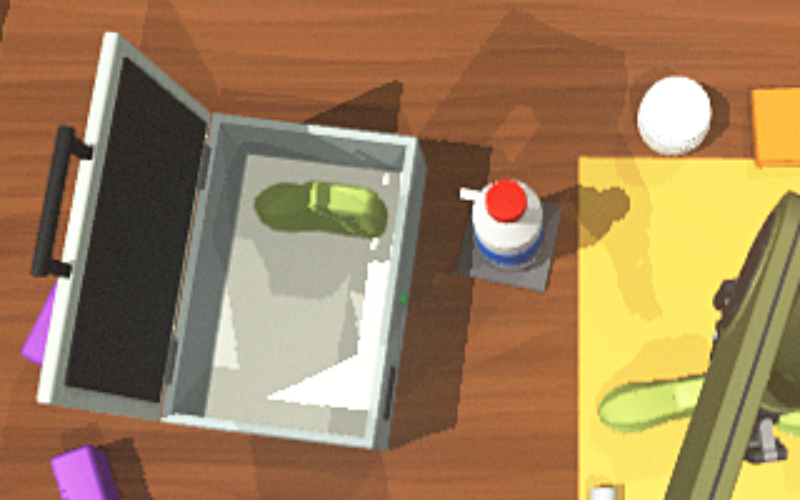

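Last C stands in the chest at crop (320,208). I'll grasp B.

Emit:
{"fn": "send_rows", "kwargs": {"claw": [0.75,0.75,0.75,0.75,0.75], "travel": [[0,0.003,0.045],[0,0,0.045],[0,0,0.035],[0,0,0.015],[0,0,0.006]], "yaw": [0,0,0,0,0]}}

```text
time_s: 20.25
position: [0.471, -0.1459, 0.0674]
tcp_rot: [[-0.148, 0.989, 0.001], [0.989, 0.148, -0.001], [-0.001, 0.001, -1.0]]
force: [0.6, -1.0, 0.7]
width: 0.0639
grasp_force: 0.0
```

Emit:
{"fn": "send_rows", "kwargs": {"claw": [0.75,0.1,0.1,0.1,0.1], "travel": [[0,0,0],[0,0,0],[0,0,0],[0,0,0],[0,0,0]], "yaw": [0,0,0,0,0]}}

```text
time_s: 20.75
position: [0.4699, -0.1462, 0.0684]
tcp_rot: [[-0.146, 0.989, 0.002], [0.989, 0.146, -0.001], [-0.001, 0.002, -1.0]]
force: [-1.9, -0.7, 6.9]
width: 0.0278
grasp_force: 50.3
```

Emit:
{"fn": "send_rows", "kwargs": {"claw": [0.1,0.1,0.1,0.1,0.1], "travel": [[0,0,0],[0,0,0],[0,0,0],[0,0,0],[0,0,0]], "yaw": [0,0,0,0,0]}}

```text
time_s: 21.25
position: [0.4699, -0.1462, 0.0684]
tcp_rot: [[-0.146, 0.989, 0.002], [0.989, 0.146, -0.001], [-0.001, 0.002, -1.0]]
force: [-1.7, 0.0, 6.1]
width: 0.0276
grasp_force: 50.3
```

Emit:
{"fn": "send_rows", "kwargs": {"claw": [0.1,0.1,0.1,0.1,0.1], "travel": [[0,0,-0.02],[0,0,-0.045],[0,0,-0.045],[0,0,-0.045],[0,0,-0.045]], "yaw": [0,0,0,0,0]}}

```text
time_s: 21.75
position: [0.4684, -0.1456, 0.2688]
tcp_rot: [[-0.146, 0.989, -0.0], [0.989, 0.146, 0.0], [0.0, -0.0, -1.0]]
force: [0.9, -0.9, -2.7]
width: 0.0273
grasp_force: 50.9
```

Emit:
{"fn": "send_rows", "kwargs": {"claw": [0.1,0.1,0.1,0.1], "travel": [[0,0,-0.03],[0,0,0],[0,0,0],[0,0,0]], "yaw": [0,0.132,0.132,0]}}

```text
time_s: 22.15
position: [0.4687, -0.1456, 0.2972]
tcp_rot: [[0.117, 0.993, 0.0], [0.993, -0.117, -0.0], [-0.0, 0.0, -1.0]]
force: [0.6, -0.1, -3.4]
width: 0.0274
grasp_force: 50.8
```

```bash
python3 - <<'E'
from h import *
go([.5624,.2037,.3],[.117,.993])
E
```

```text
yaw -0.000 shift [ 0.3579  0.0522 -0.0028] | pos [ 0.4687 -0.1456  0.2972] F [ 0.6 -0.1 -3.4] w 0.0274 gf 50.8 t 22.1 q [-0.39  0.15  1.6  -0.    1.39 -0.27]
```

Emit:
{"fn": "send_rows", "kwargs": {"claw": [0.1,0.1,0.1,0.1,0.1], "travel": [[0.0447,0.0065,0],[0.0447,0.0065,0],[0.0447,0.0065,0],[0.0447,0.0065,0],[0.0447,0.0065,0]], "yaw": [0,0,0,0,0]}}

```text
time_s: 22.65
position: [0.5272, 0.0739, 0.2965]
tcp_rot: [[0.113, 0.994, -0.001], [0.994, -0.113, -0.0], [-0.0, -0.001, -1.0]]
force: [-0.1, -0.2, -4.0]
width: 0.0274
grasp_force: 50.6
```

Emit:
{"fn": "send_rows", "kwargs": {"claw": [0.1,0.1,0.1,0.1,0.1], "travel": [[0.0447,0.0065,0],[0.0447,0.0065,0],[0.0447,0.0065,0],[0,0,0],[0,0,0]], "yaw": [0,0,0,0,0]}}

```text
time_s: 23.15
position: [0.562, 0.2041, 0.2958]
tcp_rot: [[0.112, 0.994, -0.002], [0.994, -0.112, -0.001], [-0.002, -0.002, -1.0]]
force: [-0.4, 0.2, -3.3]
width: 0.0276
grasp_force: 50.7
```

Emit:
{"fn": "send_rows", "kwargs": {"claw": [0.1,0.1,0.1,0.1,0.1], "travel": [[0,0,0.045],[0,0,0.045],[0,0,0.045],[0,0,0.04],[0,0,0.03]], "yaw": [0,0,0,0,0]}}

```text
time_s: 23.65
position: [0.5605, 0.2008, 0.0894]
tcp_rot: [[0.116, 0.993, -0.004], [0.993, -0.117, -0.002], [-0.002, -0.004, -1.0]]
force: [-0.6, 0.0, -2.9]
width: 0.0275
grasp_force: 50.5
```

Emit:
{"fn": "send_rows", "kwargs": {"claw": [0.1,0.1,0.1,0.1,0.1], "travel": [[0,0,0.01],[0,0,0.003],[0,0,0.001],[0,0,0],[0,0,0]], "yaw": [0,0,0,0,0]}}

```text
time_s: 24.15
position: [0.5639, 0.2035, 0.0799]
tcp_rot: [[0.117, 0.993, 0.003], [0.993, -0.117, 0.001], [0.001, 0.003, -1.0]]
force: [0.1, -0.4, -2.9]
width: 0.0273
grasp_force: 50.7
```

Emit:
{"fn": "send_rows", "kwargs": {"claw": [0.65,0.65,0.65,0.65,0.65], "travel": [[0,0,0],[0,0,0],[0,0,0],[0,0,0],[0,0,-0.01]], "yaw": [0,0,0,0,0]}}

```text
time_s: 24.65
position: [0.5616, 0.203, 0.0873]
tcp_rot: [[0.117, 0.993, -0.003], [0.993, -0.117, -0.001], [-0.001, -0.003, -1.0]]
force: [-0.3, -0.8, -0.1]
width: 0.0556
grasp_force: 0.0
```

Emit:
{"fn": "send_rows", "kwargs": {"claw": [0.65,0.65,0.65,0.65,0.65], "travel": [[0,0,-0.04],[0,0,-0.045],[0,0,-0.045],[0,0,-0.045],[0,0,-0.04]], "yaw": [0,0,0,0,0]}}

```text
time_s: 25.15
position: [0.5626, 0.2033, 0.3065]
tcp_rot: [[0.117, 0.993, 0.002], [0.993, -0.117, 0.001], [0.001, 0.002, -1.0]]
force: [0.4, 0.4, 0.8]
width: 0.0553
grasp_force: 0.0
```

```bash
python3 - <<'E'
from h import *
blobs(grab("top"),(30,60,60),(48,255,255),500,.04)
go([.4592,-.3109,.3],[-.06,.998])
E
```

```text
px (110, 337, 107, 143) c [0.121  0.3699] size [0.234 0.327] dir [0.873 0.487]
px (601, 305, 39, 44) c [ 0.3246 -0.7366] size [0.099 0.105] dir [-0.998  0.066]
px (119, 305, 47, 35) c [0.3411 0.4103] size [0.078 0.105] dir [-0.493  0.87 ]
px (409, 264, 59, 20) c [ 0.4533 -0.2881] size [0.041 0.144] dir [-0.074  0.997]
px (217, 216, 33, 21) c [0.5648 0.2058] size [0.044 0.082] dir [0.112 0.994]
px (214, 183, 41, 22) c [0.6455 0.2036] size [0.051 0.097] dir [0.067 0.998]
yaw -0.177 shift [-0.5078 -0.1375  0.0104] | pos [0.5658 0.2042 0.314 ] F [2.5 1.2 4.1] w 0.0558 gf 0.0 t 25.2 q [ 0.28  0.3   1.36 -0.    1.47  0.39]
```

Emit:
{"fn": "send_rows", "kwargs": {"claw": [0.75,0.75,0.75,0.75,0.75], "travel": [[0,0,0],[0,0,0],[-0.046,-0.0125,0],[-0.046,-0.0125,0],[-0.046,-0.0125,0]], "yaw": [-0.09,-0.087,0,0,0]}}

```text
time_s: 25.7
position: [0.5328, 0.0623, 0.3034]
tcp_rot: [[-0.062, 0.998, 0.0], [0.998, 0.062, -0.0], [-0.0, 0.0, -1.0]]
force: [0.6, -0.5, 0.8]
width: 0.0639
grasp_force: 0.0
```

Emit:
{"fn": "send_rows", "kwargs": {"claw": [0.75,0.75,0.75,0.75,0.75], "travel": [[-0.046,-0.0125,0],[-0.046,-0.0125,0],[-0.046,-0.0125,0],[-0.046,-0.0125,0],[-0.046,-0.0125,0]], "yaw": [0,0,0,0,0]}}

```text
time_s: 26.2
position: [0.484, -0.1717, 0.3037]
tcp_rot: [[-0.06, 0.998, 0.001], [0.998, 0.06, -0.0], [-0.0, 0.001, -1.0]]
force: [1.0, -0.5, -0.1]
width: 0.064
grasp_force: 0.0
```

Emit:
{"fn": "send_rows", "kwargs": {"claw": [0.75,0.75,0.75,0.75,0.75], "travel": [[-0.046,-0.0125,0.01],[-0.046,-0.0125,0.01],[-0.046,-0.0125,0.02],[0,0,0],[0,0,0]], "yaw": [0,0,0,0,0]}}

```text
time_s: 26.7
position: [0.4552, -0.3091, 0.2633]
tcp_rot: [[-0.057, 0.998, -0.001], [0.998, 0.057, 0.002], [0.002, -0.001, -1.0]]
force: [0.2, 0.1, 0.4]
width: 0.0643
grasp_force: 0.0
```

```bash
python3 - <<'E'
from h import *
go([.4592,-.3109,.067],[-.06,.998])
f=grab("wrist"); blobs(f,(30,60,60),(48,255,255),2000,.03)
P=proj(f,[[.4592,-.3109,.084]])[0];print(P)
im=f["img"].copy();cv2.circle(im,tuple(int(v) for v in P),3,(255,0,0),-1);cv2.imwrite("pics/w9.png",im[:,:,::-1])
E
```

```text
yaw -0.003 shift [-0.0023  0.004   0.1963] | pos [ 0.4552 -0.3091  0.2633] F [0.2 0.1 0.4] w 0.0643 gf 0.0 t 26.7 q [-0.67  0.26  1.54  0.    1.34 -0.73]
px (290, 106, 52, 155) c [ 0.4556 -0.2908] size [0.045 0.141] dir [-0.057  0.998]
[318.73466651 222.17932642]
```

View pics/w9.png

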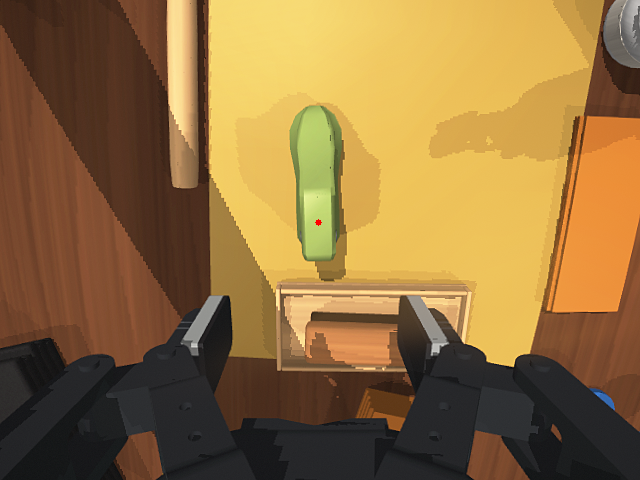

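The dot at (319,222) sits on A's neck top. I'll grasp it.

Emit:
{"fn": "send_rows", "kwargs": {"claw": [0.75,0.75,0.75,0.75,0.75], "travel": [[-0.003,0.003,0.045],[0,0,0.045],[0,0,0.045],[0,0,0.045],[0,0,0.013]], "yaw": [0,0,0,0,0]}}

```text
time_s: 27.25
position: [0.4575, -0.3077, 0.0676]
tcp_rot: [[-0.062, 0.998, -0.005], [0.998, 0.062, 0.005], [0.005, -0.005, -1.0]]
force: [-1.8, 1.2, 0.4]
width: 0.0639
grasp_force: 0.0
```

Emit:
{"fn": "send_rows", "kwargs": {"claw": [0.75,0.75,0.1,0.1,0.1], "travel": [[0,0,0.003],[0,0,0],[0,0,0],[0,0,0],[0,0,0]], "yaw": [0,0,0,0,0]}}

```text
time_s: 27.75
position: [0.4599, -0.3121, 0.0695]
tcp_rot: [[-0.06, 0.998, 0.002], [0.998, 0.06, -0.002], [-0.002, 0.002, -1.0]]
force: [-1.4, 0.0, 6.2]
width: 0.0276
grasp_force: 50.0
```

Emit:
{"fn": "send_rows", "kwargs": {"claw": [0.1,0.1,0.1,0.1,0.1], "travel": [[0,0,0],[0,0,0],[0,0,0],[0,0,0],[0,0,0]], "yaw": [0,0,0,0,0]}}

```text
time_s: 28.25
position: [0.4599, -0.3121, 0.0695]
tcp_rot: [[-0.06, 0.998, 0.002], [0.998, 0.06, -0.002], [-0.002, 0.002, -1.0]]
force: [-1.7, 0.9, 6.4]
width: 0.0276
grasp_force: 50.1
```

Emit:
{"fn": "send_rows", "kwargs": {"claw": [0.1,0.1,0.1,0.1,0.1], "travel": [[0,0,-0.02],[0,0,-0.045],[0,0,-0.045],[0,0,-0.045],[0,0,-0.045]], "yaw": [0,0,0,0,0]}}

```text
time_s: 28.75
position: [0.4586, -0.3111, 0.2697]
tcp_rot: [[-0.06, 0.998, 0.0], [0.998, 0.06, 0.0], [0.0, 0.0, -1.0]]
force: [0.6, -0.1, -2.5]
width: 0.0273
grasp_force: 50.0
```

Emit:
{"fn": "send_rows", "kwargs": {"claw": [0.1,0.1,0.1,0.1], "travel": [[0,0,-0.03],[0,0,0],[0,0,0],[0,0,0]], "yaw": [0,0.09,0.085,0]}}

```text
time_s: 29.15
position: [0.4588, -0.3112, 0.2982]
tcp_rot: [[0.115, 0.993, 0.0], [0.993, -0.115, -0.0], [-0.0, 0.001, -1.0]]
force: [0.3, -0.1, -2.2]
width: 0.0275
grasp_force: 50.1
```

```bash
python3 - <<'E'
from h import *
go([.4829,.2131,.3],[.117,.993])
E
```

```text
yaw 0.002 shift [ 0.5235 -0.0374 -0.0019] | pos [ 0.4588 -0.3112  0.2982] F [ 0.3 -0.1 -2.2] w 0.0275 gf 50.1 t 29.1 q [-0.67  0.24  1.47  0.    1.42 -0.56]
```

Emit:
{"fn": "send_rows", "kwargs": {"claw": [0.1,0.1,0.1,0.1,0.1], "travel": [[0.0476,-0.0034,0],[0.0476,-0.0034,0],[0.0476,-0.0034,0],[0.0476,-0.0034,0],[0.0476,-0.0034,0]], "yaw": [0.002,0,0,0,0]}}

```text
time_s: 29.65
position: [0.4693, -0.0713, 0.2974]
tcp_rot: [[0.115, 0.993, -0.001], [0.993, -0.115, 0.0], [0.0, -0.001, -1.0]]
force: [1.2, 0.4, -2.2]
width: 0.0273
grasp_force: 50.0
```

Emit:
{"fn": "send_rows", "kwargs": {"claw": [0.1,0.1,0.1,0.1,0.1], "travel": [[0.0476,-0.0034,0],[0.0476,-0.0034,0],[0.0476,-0.0034,0],[0.0476,-0.0034,0],[0.0476,-0.0034,0]], "yaw": [0,0,0,0,0]}}

```text
time_s: 30.15
position: [0.4802, 0.1671, 0.2975]
tcp_rot: [[0.114, 0.993, -0.0], [0.993, -0.114, -0.0], [-0.0, -0.0, -1.0]]
force: [0.6, -0.5, -2.6]
width: 0.0275
grasp_force: 50.0
```

Emit:
{"fn": "send_rows", "kwargs": {"claw": [0.1,0.1,0.1], "travel": [[0.0476,-0.0034,0],[0,0,0],[0,0,0]], "yaw": [0,0,0]}}

```text
time_s: 30.45
position: [0.4824, 0.2139, 0.297]
tcp_rot: [[0.112, 0.994, -0.001], [0.994, -0.112, -0.001], [-0.001, -0.001, -1.0]]
force: [-0.3, 0.4, -2.9]
width: 0.0275
grasp_force: 50.0
```

Emit:
{"fn": "send_rows", "kwargs": {"claw": [0.1,0.1,0.1,0.1,0.1], "travel": [[0,0,0.045],[0,0,0.045],[0,0,0.045],[0,0,0.04],[0,0,0.03]], "yaw": [0,0,0,0,0]}}

```text
time_s: 30.95
position: [0.4816, 0.2105, 0.0904]
tcp_rot: [[0.118, 0.993, -0.003], [0.993, -0.118, -0.002], [-0.002, -0.003, -1.0]]
force: [-0.0, 0.1, -1.6]
width: 0.0276
grasp_force: 49.9
```

Emit:
{"fn": "send_rows", "kwargs": {"claw": [0.1,0.1,0.1,0.1,0.1], "travel": [[0,0,0.01],[0,0,0.003],[0,0,0.001],[0,0,0],[0,0,0]], "yaw": [0,0,0,0,0]}}

```text
time_s: 31.45
position: [0.4843, 0.2133, 0.0803]
tcp_rot: [[0.117, 0.993, 0.003], [0.993, -0.117, 0.001], [0.001, 0.003, -1.0]]
force: [-0.4, 0.3, -1.1]
width: 0.027
grasp_force: 50.0
```

Emit:
{"fn": "send_rows", "kwargs": {"claw": [0.65,0.65,0.65,0.65,0.65], "travel": [[0,0,0],[0,0,0],[0,0,0],[0,0,0],[0,0,-0.01]], "yaw": [0,0,0,0,0]}}

```text
time_s: 31.95
position: [0.482, 0.2127, 0.0881]
tcp_rot: [[0.117, 0.993, -0.003], [0.993, -0.117, -0.001], [-0.001, -0.003, -1.0]]
force: [0.1, 0.1, 0.6]
width: 0.0556
grasp_force: 0.0
```

Emit:
{"fn": "send_rows", "kwargs": {"claw": [0.65,0.65,0.65,0.65,0.65], "travel": [[0,0,-0.04],[0,0,-0.045],[0,0,-0.045],[0,0,-0.045],[0,0,-0.04]], "yaw": [0,0,0,0,0]}}

```text
time_s: 32.45
position: [0.4829, 0.213, 0.307]
tcp_rot: [[0.117, 0.993, 0.002], [0.993, -0.117, 0.001], [0.001, 0.002, -1.0]]
force: [1.1, 0.3, -0.9]
width: 0.0555
grasp_force: 0.0
```

```bash
python3 - <<'E'
from h import *
g=load("pics/scene0.npz");f=load("pics/top0.npz")
# cap from two views
def R(f,uv):
    p=cv2.undistortPoints(np.array([[uv]],float),f["K"],f["D"]).reshape(2); d=f["T"][:3,:3]@[*p,1]; return f["T"][:3,3],d/np.linalg.norm(d)
for d in(f,g):
    hsv=cv2.cvtColor(d["img"],cv2.COLOR_RGB2HSV);m=cv2.inRange(hsv,(0,170,100),(6,255,255))
    n,l,st,c=cv2.connectedComponentsWithStats(m)
    for i in range(1,n):
        if 50<st[i,4]<600: print(st[i],c[i].round(1),ray(d,[c[i]],.170)[0].round(4),ray(d,[(c[i][0],st[i,1]+1)],.170)[0].round(4))
go([.622,.037,.3],[.117,.993])
E
```

```text
[295 182  16  17 216] [302.1 190. ] [0.6222 0.0369 0.17  ] [0.6377 0.037  0.17  ]
[322 250  13   9  57] [327.7 255.1] [0.6445 0.0432 0.17  ] [0.6332 0.0398 0.17  ]
yaw 0.000 shift [-0.1585  0.1587  0.0072] | pos [0.4829 0.213  0.307 ] F [ 1.1  0.3 -0.9] w 0.0555 gf 0.0 t 32.5 q [0.34 0.2  1.51 0.   1.43 0.45]
```

Emit:
{"fn": "send_rows", "kwargs": {"claw": [0,0,0,0,0], "travel": [[-0.0317,0.0317,0],[-0.0317,0.0317,0],[-0.0317,0.0317,0],[-0.0317,0.0317,0],[-0.0317,0.0317,0]], "yaw": [0,0,0,0,0]}}

```text
time_s: 32.95
position: [0.6226, 0.0357, 0.3046]
tcp_rot: [[0.117, 0.993, 0.001], [0.993, -0.117, 0.0], [0.0, 0.001, -1.0]]
force: [0.4, 0.1, -0.1]
width: 0.0002
grasp_force: 0.0
```

Emit:
{"fn": "send_rows", "kwargs": {"claw": [0,0,0,0,0], "travel": [[0,0,0.03],[0,0,0.03],[0,0,0],[0,0,0],[0,0,0]], "yaw": [0,0,0,0,0]}}

```text
time_s: 33.45
position: [0.6229, 0.0375, 0.2458]
tcp_rot: [[0.116, 0.993, 0.003], [0.993, -0.116, -0.0], [0.0, 0.003, -1.0]]
force: [0.1, -0.5, -0.4]
width: -0.0003
grasp_force: 0.0
```

```bash
python3 - <<'E'
from h import *
go([.622,.037,.195],[.117,.993])
f=grab("top","pics/t10.png");g=grab("scene","pics/s10.png")
blobs(f,(30,60,60),(48,255,255),300,.04)
im=np.vstack([cv2.resize(f["img"][110:310,100:420],(480,300)),cv2.resize(g["img"][190:360,270:542],(480,300))]);cv2.imwrite("pics/c10.png",im[:,:,::-1])
E
```

```text
yaw 0.001 shift [-0.0006 -0.001   0.0508] | pos [0.6229 0.0375 0.2458] F [ 0.1 -0.5 -0.4] w -0.0003 gf 0.0 t 33.5 q [-0.01  0.38  1.41 -0.    1.35  0.11]
px (601, 305, 39, 44) c [ 0.3246 -0.7366] size [0.099 0.105] dir [-0.998  0.066]
px (193, 248, 37, 19) c [0.4899 0.2551] size [0.043 0.086] dir [-0.006  1.   ]
px (197, 215, 36, 20) c [0.5684 0.2495] size [0.046 0.085] dir [-0.006  1.   ]
px (202, 183, 33, 20) c [0.6471 0.2439] size [0.047 0.078] dir [-0.006  1.   ]
px (266, 78, 50, 35) c [0.908  0.0736] size [0.079 0.142] dir [-0.344  0.939]
```

View pics/c10.png

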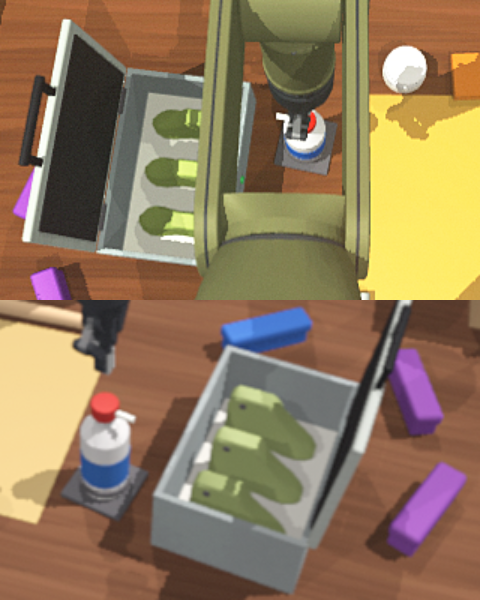

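All three lasts stand in the chest. Next is the nozzle, pressed in small steps.

Emit:
{"fn": "send_rows", "kwargs": {"claw": [0,0,0,0,0], "travel": [[-0.0006,-0.001,0.025],[0,0,0.02],[0,0,0.008],[0,0,0.003],[0,0,0.003]], "yaw": [0,0,0,0,0]}}

```text
time_s: 34.05
position: [0.6211, 0.0369, 0.186]
tcp_rot: [[0.116, 0.993, 0.001], [0.993, -0.116, 0.0], [0.0, 0.001, -1.0]]
force: [-2.3, 0.3, 4.8]
width: 0.0
grasp_force: 1.9
```

Emit:
{"fn": "send_rows", "kwargs": {"claw": [0,0,0,0,0], "travel": [[0,0,0.003],[0,0,0.003],[0,0,0.002],[0,0,0],[0,0,0]], "yaw": [0,0,0,0,0]}}

```text
time_s: 34.55
position: [0.6213, 0.0368, 0.179]
tcp_rot: [[0.117, 0.993, 0.002], [0.993, -0.117, 0.0], [0.001, 0.002, -1.0]]
force: [-4.7, 1.0, 10.0]
width: 0.0001
grasp_force: 5.0
```

Fully down: 10 N against 7.5 N of spring. I'll hold briefly, rise well clear, and work out the lid's angle.

Emit:
{"fn": "send_rows", "kwargs": {"claw": [0,0,0,0,0], "travel": [[0,0,0.001],[0,0,0],[0,0,0],[0,0,-0.01],[0,0,-0.02]], "yaw": [0,0,0,0,0]}}

```text
time_s: 35.05
position: [0.6208, 0.0367, 0.2057]
tcp_rot: [[0.117, 0.993, -0.0], [0.993, -0.117, -0.0], [-0.0, -0.0, -1.0]]
force: [0.1, -0.4, -0.2]
width: 0.0
grasp_force: 0.0
```

Emit:
{"fn": "send_rows", "kwargs": {"claw": [0,0,0,0,0], "travel": [[0,0,-0.03],[0,0,-0.045],[0,0,-0.045],[0,0,-0.045],[0,0,-0.045]], "yaw": [0,0,0,0,0]}}

```text
time_s: 35.55
position: [0.6213, 0.0366, 0.4184]
tcp_rot: [[0.117, 0.993, 0.003], [0.993, -0.117, -0.0], [0.0, 0.003, -1.0]]
force: [1.3, 0.4, 0.6]
width: 0.0004
grasp_force: 0.0
```

```bash
cat >> h.py <<'E'
c=np.array([.566,.2345,0]);X=np.array([.993,-.117,0]);Y=np.array([.117,.993,0]);Z=np.array([0,0,1.])
def lidpt(th,x,r,n): return c+X*x+Y*(.095-r*np.cos(th)+n*np.sin(th))+Z*(.1055+r*np.sin(th)+n*np.cos(th))
E
python3 - <<'E'
from h import *
f=load("pics/top0.npz");g=load("pics/scene0.npz")
for th in np.arange(1.5,1.91,.05):
    P=[lidpt(th,0,.224,.006),lidpt(th,-.143,.19,.012),lidpt(th,.143,.19,.012)]
    print(round(th,2),proj(f,P).round(0).tolist(),proj(g,P).round(0).tolist())
go([.4936,.4746,.42],[.117,.993])
E
```

```text
1.5 [[141.0, 193.0], [130.0, 273.0], [157.0, 123.0]] [[474.0, 206.0], [490.0, 176.0], [458.0, 270.0]]
1.55 [[135.0, 192.0], [125.0, 273.0], [152.0, 123.0]] [[480.0, 207.0], [494.0, 177.0], [463.0, 272.0]]
1.6 [[129.0, 191.0], [120.0, 272.0], [147.0, 122.0]] [[486.0, 209.0], [498.0, 179.0], [468.0, 274.0]]
1.65 [[123.0, 191.0], [115.0, 271.0], [142.0, 122.0]] [[491.0, 211.0], [503.0, 180.0], [473.0, 276.0]]
1.7 [[117.0, 190.0], [110.0, 271.0], [138.0, 122.0]] [[497.0, 213.0], [507.0, 182.0], [478.0, 278.0]]
1.75 [[112.0, 190.0], [106.0, 270.0], [134.0, 122.0]] [[502.0, 215.0], [511.0, 184.0], [483.0, 280.0]]
1.8 [[107.0, 189.0], [102.0, 270.0], [130.0, 122.0]] [[508.0, 218.0], [515.0, 186.0], [488.0, 283.0]]
1.85 [[102.0, 189.0], [98.0, 269.0], [126.0, 122.0]] [[513.0, 220.0], [519.0, 188.0], [492.0, 285.0]]
1.9 [[97.0, 189.0], [94.0, 269.0], [122.0, 122.0]] [[518.0, 223.0], [523.0, 190.0], [497.0, 288.0]]
yaw 0.000 shift [ 0.4201 -0.1781 -0.002 ] | pos [0.6213 0.0366 0.4184] F [1.3 0.4 0.6] w 0.0004 gf 0.0 t 35.5 q [-0.01  0.3   1.11 -0.    1.73  0.11]
```

The lid is at about 1.65 rad: predicted corners (115,271) and (142,122) match. I'll go over it and down behind its outer face, 100 mm towards −x from the middle so as to clear the handle.

Emit:
{"fn": "send_rows", "kwargs": {"claw": [0,0,0,0,0], "travel": [[0.042,-0.0178,0],[0.042,-0.0178,0],[0.042,-0.0178,0],[0.042,-0.0178,0],[0.042,-0.0178,0]], "yaw": [0,0,0,0,0]}}

```text
time_s: 36.05
position: [0.557, 0.2572, 0.4165]
tcp_rot: [[0.117, 0.993, 0.003], [0.993, -0.117, 0.001], [0.001, 0.003, -1.0]]
force: [0.7, 0.3, 0.7]
width: 0.0002
grasp_force: 0.0
```

Emit:
{"fn": "send_rows", "kwargs": {"claw": [0,0,0,0,0], "travel": [[0.042,-0.0178,0],[0.042,-0.0178,0],[0.042,-0.0178,0],[0.042,-0.0178,0],[0.042,-0.0178,0]], "yaw": [0,0,0,0,0]}}

```text
time_s: 36.55
position: [0.4929, 0.4766, 0.4164]
tcp_rot: [[0.117, 0.993, 0.002], [0.993, -0.117, 0.002], [0.002, 0.002, -1.0]]
force: [0.5, -0.1, 0.5]
width: 0.0002
grasp_force: 0.0
```

Emit:
{"fn": "send_rows", "kwargs": {"claw": [0,0,0,0,0], "travel": [[0,0,0.04],[0,0,0.04],[0,0,0.04],[0,0,0],[0,0,0]], "yaw": [0,0,0,0,0]}}

```text
time_s: 37.05
position: [0.4935, 0.4748, 0.296]
tcp_rot: [[0.117, 0.993, -0.0], [0.993, -0.117, -0.0], [-0.0, -0.0, -1.0]]
force: [-0.4, -0.1, 0.5]
width: 0.0
grasp_force: 0.0
```

```bash
cat > lid.py <<'E'
from h import *
import sys
s=bot.observe();p=np.array(s["position"]);cy=(p-c)@Y
print("cy %.4f cx %.4f z %.4f"%(cy,(p-c)@X,p[2]),"F",np.round(s["force"],1),"t",round(s["time_s"],1),"q",np.round(s["joint_pos"],2))
r=.17;prev=None
for th in [1.7,1.6,1.5,1.4,1.3,1.2,1.1,1.0,.9,.8,.7,.6,.5,.4,.3,.2,.1,0]:
    a=np.array([.095-r*np.cos(th)+.012*np.sin(th)+.011,.1055+r*np.sin(th)+.012*np.cos(th)+.019])
    print(th,a.round(4),"" if prev is None else ((a-prev)*[1,-1]).round(4)); prev=a
E
python3 lid.py; python3 - <<'E'
from h import *
go([.48,.37,.29],[.117,.993]); f=grab("scene","pics/s11.png"); g=grab("top","pics/t11.png")
cv2.imwrite("pics/c11.png",np.hstack([cv2.resize(f["img"][60:360,330:560],(460,600)),cv2.resize(g["img"][110:410,80:240],(320,600))])[:,:,::-1])
E
```

```text
cy 0.2301 cx -0.1001 z 0.2960 F [-0.4 -0.1  0.5] t 37.0 q [ 0.7   0.44  1.19 -0.    1.52  0.82]
1.7 [0.1398 0.2915] 
1.6 [0.123  0.2941] [-0.0168 -0.0025]
1.5 [0.1059 0.2949] [-0.017  -0.0008]
1.4 [0.0889 0.2941] [-0.017   0.0009]
1.3 [0.0721 0.2915] [-0.0168  0.0026]
1.2 [0.0556 0.2873] [-0.0165  0.0042]
1.1 [0.0396 0.2814] [-0.016   0.0058]
1.0 [0.0242 0.274 ] [-0.0153  0.0074]
0.9 [0.0097 0.2651] [-0.0145  0.0089]
0.8 [-0.0038  0.2548] [-0.0136  0.0103]
0.7 [-0.0163  0.2432] [-0.0125  0.0116]
0.6 [-0.0275  0.2304] [-0.0112  0.0128]
0.5 [-0.0374  0.2165] [-0.0099  0.0139]
0.4 [-0.0459  0.2018] [-0.0085  0.0148]
0.3 [-0.0529  0.1862] [-0.007   0.0156]
0.2 [-0.0582  0.17  ] [-0.0054  0.0162]
0.1 [-0.062   0.1534] [-0.0037  0.0166]
0 [-0.064   0.1365] [-0.002   0.0169]
yaw 0.000 shift [-0.1056 -0.0012  0.006 ] | pos [0.4935 0.4748 0.296 ] F [-0.4 -0.1  0.5] w 0.0000 gf 0.0 t 37.0 q [ 0.7   0.44  1.19 -0.    1.52  0.82]
```

View pics/c11.png

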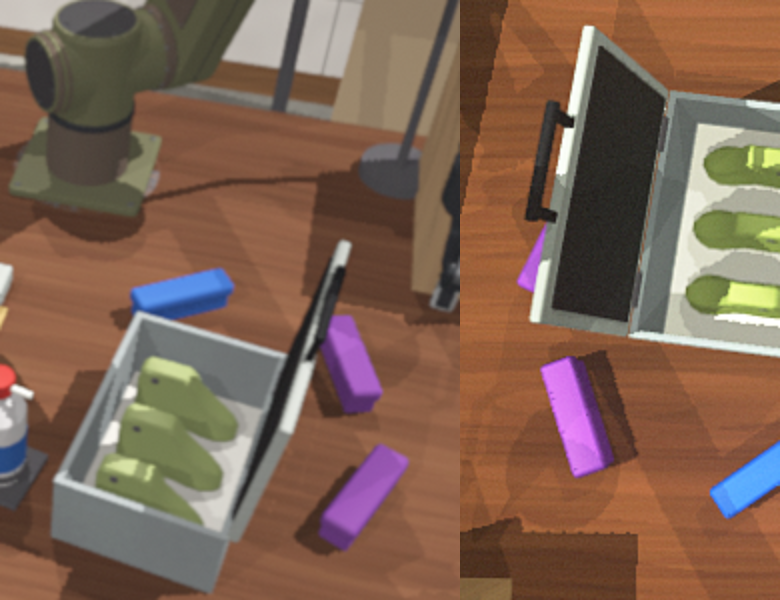

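The lid stands unchanged with the lasts upright inside, and the gripper is behind it. I'll make contact slowly.

Emit:
{"fn": "send_rows", "kwargs": {"claw": [0,0,0,0,0], "travel": [[-0.035,0,0.002],[-0.025,0,0.001],[-0.006,0,0],[-0.006,0,0],[-0.006,0,0]], "yaw": [0,0,0,0,0]}}

```text
time_s: 37.65
position: [0.485, 0.3978, 0.2945]
tcp_rot: [[0.117, 0.993, 0.003], [0.993, -0.117, 0.003], [0.003, 0.003, -1.0]]
force: [0.4, 0.1, 0.4]
width: 0.0002
grasp_force: 0.0
```

Emit:
{"fn": "send_rows", "kwargs": {"claw": [0,0,0,0,0], "travel": [[-0.006,0,0],[-0.006,0,0],[-0.006,0,0],[-0.006,0,0],[-0.006,0,0]], "yaw": [0,0,0,0,0]}}

```text
time_s: 38.15
position: [0.4811, 0.3705, 0.2943]
tcp_rot: [[0.116, 0.993, 0.002], [0.993, -0.116, 0.008], [0.008, 0.001, -1.0]]
force: [-1.3, 8.1, 4.6]
width: 0.0002
grasp_force: 3.7
```

Emit:
{"fn": "send_rows", "kwargs": {"claw": [0,0,0,0,0], "travel": [[-0.006,0,0],[-0.006,0,0],[-0.006,0,0],[-0.006,0,0],[-0.006,0,0]], "yaw": [0,0,0,0,0]}}

```text
time_s: 38.65
position: [0.4778, 0.3405, 0.2944]
tcp_rot: [[0.116, 0.993, 0.003], [0.993, -0.116, 0.007], [0.007, 0.002, -1.0]]
force: [0.6, 7.4, 3.2]
width: -0.0004
grasp_force: 3.4
```

```bash
python3 lid.py | head -1
```

```text
cy 0.0949 cx -0.1000 z 0.2944 F [0.6 7.4 3.2] t 38.6 q [0.54 0.29 1.42 0.   1.43 0.66]
```

Emit:
{"fn": "send_rows", "kwargs": {"claw": [0,0,0,0,0], "travel": [[-0.006,0,0.0007],[-0.006,0,0.0007],[-0.006,0,0.0007],[-0.006,0,0.0007],[-0.0054,0,0.0017]], "yaw": [0,0,0,0,0]}}

```text
time_s: 39.15
position: [0.4743, 0.3105, 0.2896]
tcp_rot: [[0.116, 0.993, 0.003], [0.993, -0.116, 0.005], [0.006, 0.002, -1.0]]
force: [-0.9, 4.1, 6.1]
width: 0.0
grasp_force: 3.1
```

Emit:
{"fn": "send_rows", "kwargs": {"claw": [0,0,0,0,0], "travel": [[-0.0054,0,0.0017],[-0.0054,0,0.0017],[-0.0054,0,0.0017],[-0.0054,0,0.0017],[-0.0054,0,0.0017]], "yaw": [0,0,0,0,0]}}

```text
time_s: 39.65
position: [0.471, 0.2824, 0.2802]
tcp_rot: [[0.116, 0.993, 0.002], [0.993, -0.116, 0.003], [0.003, 0.001, -1.0]]
force: [0.4, 5.0, 0.3]
width: -0.0001
grasp_force: 2.5
```

```bash
python3 lid.py | head -1
```

```text
cy 0.0365 cx -0.1000 z 0.2802 F [0.4 5.  0.3] t 39.6 q [0.46 0.25 1.52 0.   1.38 0.58]
```

Emit:
{"fn": "send_rows", "kwargs": {"claw": [0,0,0,0,0], "travel": [[-0.0054,0,0.003],[-0.0054,0,0.003],[-0.0054,0,0.003],[-0.0054,0,0.003],[-0.0054,0,0.003]], "yaw": [0,0,0,0,0]}}

```text
time_s: 40.15
position: [0.4676, 0.2543, 0.2644]
tcp_rot: [[0.117, 0.993, 0.001], [0.993, -0.117, 0.0], [0.0, 0.001, -1.0]]
force: [1.8, 4.6, 1.6]
width: 0.0
grasp_force: 2.1
```

Emit:
{"fn": "send_rows", "kwargs": {"claw": [0,0,0,0,0], "travel": [[-0.0052,0,0.0044],[-0.0052,0,0.0044],[-0.0052,0,0.0044],[-0.0052,0,0.0044],[-0.0052,0,0.0044]], "yaw": [0,0,0,0,0]}}

```text
time_s: 40.65
position: [0.4645, 0.2284, 0.2423]
tcp_rot: [[0.117, 0.993, 0.0], [0.993, -0.117, 0.0], [0.0, 0.0, -1.0]]
force: [2.4, 2.6, 2.1]
width: -0.0002
grasp_force: 1.8
```

```bash
python3 lid.py | head -1
```

```text
cy -0.0180 cx -0.1001 z 0.2423 F [2.4 2.6 2.1] t 40.6 q [0.38 0.23 1.64 0.   1.27 0.49]
```

Emit:
{"fn": "send_rows", "kwargs": {"claw": [0,0,0,0,0], "travel": [[-0.0039,0,0.0052],[-0.0039,0,0.0052],[-0.0039,0,0.0052],[-0.0039,0,0.0052],[-0.0039,0,0.0052]], "yaw": [0,0,0,0,0]}}

```text
time_s: 41.15
position: [0.4618, 0.2091, 0.2161]
tcp_rot: [[0.117, 0.993, -0.0], [0.993, -0.117, -0.0], [-0.0, -0.0, -1.0]]
force: [-0.0, 0.2, 3.5]
width: -0.0001
grasp_force: 1.6
```

Emit:
{"fn": "send_rows", "kwargs": {"claw": [0,0,0,0,0], "travel": [[-0.0031,0,0.006],[-0.0031,0,0.006],[-0.0031,0,0.006],[-0.0031,0,0.006],[-0.0031,0,0.006]], "yaw": [0,0,0,0,0]}}

```text
time_s: 41.65
position: [0.4599, 0.1942, 0.186]
tcp_rot: [[0.117, 0.993, -0.001], [0.993, -0.117, 0.001], [0.001, -0.001, -1.0]]
force: [0.2, 3.3, 2.0]
width: -0.0003
grasp_force: 1.3
```

Emit:
{"fn": "send_rows", "kwargs": {"claw": [0,0,0,0,0], "travel": [[-0.0018,0,0.006],[-0.0018,0,0.006],[-0.0018,0,0.006],[-0.0018,0,0.006],[-0.0018,0,0.006]], "yaw": [0,0,0,0,0]}}

```text
time_s: 42.15
position: [0.459, 0.1854, 0.1561]
tcp_rot: [[0.117, 0.993, -0.0], [0.993, -0.117, 0.001], [0.001, -0.0, -1.0]]
force: [-0.4, 2.1, 1.9]
width: 0.0001
grasp_force: 1.2
```

```bash
python3 lid.py | head -1
```

```text
cy -0.0613 cx -0.1005 z 0.1561 F [-0.4  2.1  1.9] t 42.1 q [0.3  0.29 1.8  0.   1.05 0.41]
```

Emit:
{"fn": "send_rows", "kwargs": {"claw": [0,0,0,0,0], "travel": [[-0.0005,0,0.004],[-0.0005,0,0.004],[-0.0005,0,0.004],[0,0,0.003],[0,0,0.003]], "yaw": [0,0,0,0,0]}}

```text
time_s: 42.65
position: [0.4587, 0.1831, 0.1384]
tcp_rot: [[0.116, 0.993, -0.0], [0.993, -0.116, -0.001], [-0.001, -0.0, -1.0]]
force: [-1.7, -1.8, 3.3]
width: 0.0001
grasp_force: 1.3
```

Emit:
{"fn": "send_rows", "kwargs": {"claw": [0,0,0,0], "travel": [[0,0,0.002],[0,0,0.001],[0,0,0],[0,0,0]], "yaw": [0,0,0,0]}}

```text
time_s: 43.05
position: [0.4588, 0.1832, 0.1365]
tcp_rot: [[0.116, 0.993, 0.0], [0.993, -0.116, -0.001], [-0.001, 0.0, -1.0]]
force: [-2.5, -2.4, 9.0]
width: -0.0001
grasp_force: 4.8
```

Seated at the expected height, 0.1365 m, with the force rising to 9 N. I'll hold, retreat and check.

Emit:
{"fn": "send_rows", "kwargs": {"claw": [0,0,0,0,0], "travel": [[0,0,0.001],[0,0,0],[0,0,0],[0,0,0],[0,0,0]], "yaw": [0,0,0,0,0]}}

```text
time_s: 43.55
position: [0.4588, 0.1832, 0.1365]
tcp_rot: [[0.116, 0.993, 0.001], [0.993, -0.116, -0.001], [-0.001, 0.001, -1.0]]
force: [-5.7, -2.9, 17.2]
width: -0.0002
grasp_force: 8.6
```

Emit:
{"fn": "send_rows", "kwargs": {"claw": [0,0,0,0,0], "travel": [[0,0,-0.005],[0,0,-0.02],[0,0,-0.04],[0,0,-0.04],[0,0,-0.04]], "yaw": [0,0,0,0,0]}}

```text
time_s: 44.05
position: [0.4589, 0.1838, 0.2809]
tcp_rot: [[0.117, 0.993, -0.0], [0.993, -0.117, 0.0], [0.0, -0.0, -1.0]]
force: [1.5, 0.2, 0.2]
width: -0.0
grasp_force: 0.0
```

Emit:
{"fn": "send_rows", "kwargs": {"claw": [0,0,0,0,0], "travel": [[0,0,-0.04],[0,0,0],[0,0,0],[0,0,0],[0,0,0]], "yaw": [0,0,0,0,0]}}

```text
time_s: 44.55
position: [0.458, 0.1834, 0.3178]
tcp_rot: [[0.117, 0.993, -0.004], [0.993, -0.117, -0.001], [-0.001, -0.004, -1.0]]
force: [-0.0, 0.3, 0.3]
width: -0.0002
grasp_force: 0.0
```

```bash
python3 lid.py | head -1; python3 - <<'E'
from h import *
g=grab("scene","pics/s12.png");im=g["img"].copy()
P=[lidpt(0,a*.143,r,.012) for a,r in((-1,0),(1,0),(1,.19),(-1,.19))]
cv2.polylines(im,[proj(g,P).astype(int)],True,(255,0,255),1)
cv2.imwrite("pics/c12.png",cv2.resize(im[120:370,110:540],(774,450))[:,:,::-1])
E
```

```text
cy -0.0634 cx -0.1013 z 0.3178 F [-0.   0.3  0.3] t 44.5 q [0.3  0.15 1.55 0.   1.45 0.41]
```

View pics/c12.png

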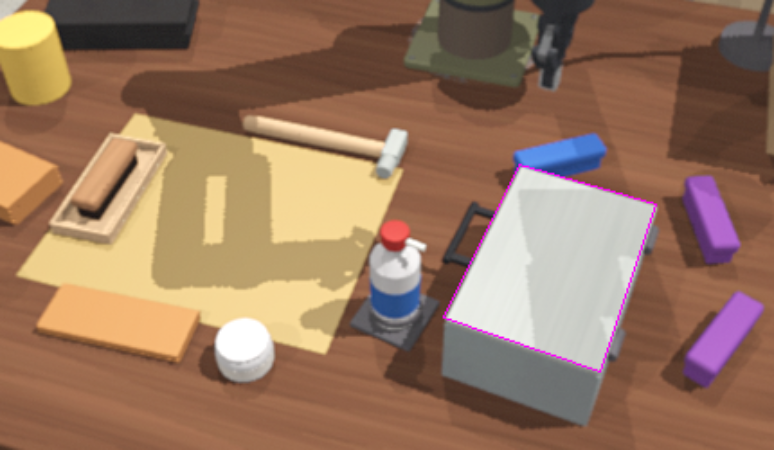

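The lid is shut: its outline matches the projected shut plate at (445–655, 165–370). The cap is up at (395,237), the brush is in the tray at (105,172), and the robot is clear of everything.

```bash
python3 -c "
from cell import bot
print(bot.job_done())"
```

```text
the job is handed in; nothing more can be done
None
```

The job is handed in: the brush lies bristles down in the tray, all three lasts that were out stand in the chest, the nozzle was pressed fully and released, and the lid was then pushed slowly shut; the hand-in returned no verdict.

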